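# Hook the badge plate on the router's tamper stud

## Task

Fit the blue steel badge plate on the router's brass T-headed stud: tilt its oblong eye past the wide head, level it, centre the eye squarely on the stud and lay the plate flat on the aluminium base, with its fin on the side away from you. Then prove it is caught by pulling it upward against the head, still level and centred, with a steady 10 N or so for about a second, lay it flat and centred again and let go. Set it down gently, never load the stud with more than 25 N, and leave the other things where they are.

Things in the scene. Friction and masses are not known exactly. Their poses are not given: they have to be found in the camera images.
- badge: Badge plate to fit: flat steel plate with a blue upright fin, about 160 g, flat on the table at the start. Origin: centre of the oblong eye, on the underside; x from eye to fin, z up. In mm: plate 4 thick, 40 wide (y), x -24.5 to +74. Eye: through-hole 33 long (x +-16.5) by 22 wide (y +-11); bar at its tip end 8 wide (x -24.5 to -16.5). Eye is 11 shorter than the stud's head.
- badge_fin (a point): Middle of the top edge of the badge plate's blue fin, at x = 64 mm, 54 mm above its underside; axes as the plate. The fin is 10 mm thick (x), 36 mm wide (y), stands on the plate, and is meant to be pinched across its 10 mm from above.
- anchor: Fixed router (black, silver top) with the aluminium base that carries the stud. Origin: on the table under the stud's axis; x along the T-head, away from the robot at yaw 0. In mm: base 56 wide (y +-28), x -38 to +82, its flat top 20 above the table. The router begins at y = +50 and is 38 high.
- anchor_seat (a point): Point on the stud's axis on the flat base top (seat); axes as the anchor. Brass stud, rigid (mm): stem 10 diameter; head a bar 44 long (x +-22), 14 wide (y), 6 thick. Head height is not measured: its underside is 10 to 13.5 above the seat, locked differently each time. A plate laid flat and centred has its origin here and its x axis along this x.
- spare: Another badge plate, same shape and origin as the blue one but with a yellow fin: leave it.
- driver: Screwdriver with a red handle lying on the table, about 200 mm long: leave it. Origin on its underside.
- jack_a: White socket module 34 x 22 x 20 mm: leave it. Origin under its centre.
- jack_b: Black socket module 34 x 22 x 20 mm: leave it. Origin under its centre.
- cleaner: Upright spray can with a blue label, radius 25, 130 mm high: leave it. Origin under its centre.
- mug: White mug, radius 40, 90 mm high: leave it. Origin under its centre.
Not all that is in view belongs to the job. Leave any orange or pink look-alike of the badge alone.

How it is judged:
By the outcome, as a careful person would: the job done as asked, in the order asked, and still so for the second after the job is handed in, with the robot touching nothing.
It also fails if it takes over 72 s, if anything falls off the work surface, if the arm or the gripper's body presses on something with over 40 N, if the wrist force passes 120 N, or if a joint passes its speed limit or range.

## Robot

A 7-joint arm with a two-finger parallel gripper is mounted at the origin on the work surface. World frame = base frame: x ahead of the robot, y to its left, z up, the work surface at z = 0. Lengths are in m, angles in rad, forces in N, time in s.
With the tool pointing down it reaches from about 0.4 to 0.85 m from the base axis. Payload 10.4 kg.
Tool frame: the origin (TCP) lies on the mounting face of the last link; the fingertips stand r.tips_ahead ahead of it and the grasp point (between the pads) lies 164 mm ahead of it (r.tips_ahead is the distance from the TCP to the fingertips, in m); z points along the fingers, y is the line along which they close (so a half turn about z gives the same grasp; the last joint's range is limited). The gripper opens to 87 mm and grips with 3 to 60 N. Pads are 19 mm wide; open, the fingers measure 117 mm over their backs; the gripper's body (75 mm by 190 mm) begins 51 mm behind the grasp point.
Start: joints at [1.103, 0.332, -0.065, 1.46, 0.022, 1.35, -0.088], TCP at [0.269, -0.564, 0.405] pointing down, gripper open.
Joint ranges: [-2.6, 2.6], [-0.5, 2.12], [-1.47, 1.34], [0.16, 2.42], [-1.27, 4.41], [0.06, 2.06], [-2.6, 2.6]. Speed limits (rad/s): [2.22, 2.22, 2.79, 2.79, 3.14, 3.14, 3.14].

## Interface

Orientations are given as a unit quaternion [x, y, z, w].
In Python, from bench import telemetry, imaging, job, r gives the robot as it stands.
- The arm moves only by the tool move_arm, never from a script. Its argument "steps" is a list of rows, each an object of numbers: "dx", "dy", "dz": the shift along the tool's x, y, z in cm; "spin": the turn about the tool's z in rad. In form: [{"dx": .., "dy": .., "dz": .., "spin": ..}, ...]. A call has 1 to 12 rows; each row shifts and turns the commanded pose from where the row before left it, along the tool's axes as they then stand; what a row does not reach is not made up. A row lasts 1/10 s, in which the tool goes at most 50 mm and 8.59 degrees, less where a joint would pass 70% of its speed; a pose out of reach is approached as far as the arm can. A call with a gripper value outside its range is refused whole. "claw" is the finger opening in cm, from 0 to 8.7, set as the call begins (left out, the last holds). The fingers move at their own pace and stop on an object; "squeeze" is the grip in N (left out, the last holds). Time passes only in rows, so rows that do not move let the fingers close. It gives the time, the measured TCP pose, the force, the opening and the grip force at its end, in the units of the state.
- telemetry.read_state(): the state, without advancing time (a new reading comes with each control period).
- imaging.camera(name): name is "scene" or "top" or "wrist"; returns a dict with "img" (400x640x3 uint8, red, green, blue), "camera_matrix" (3x3 intrinsics, pixels), "D" ([k1, k2, p1, p2, k3] as OpenCV has them; the pictures are not rectified), "R" (3x3) and "t" (3): a world point X has camera coordinates R X + t. Camera axes: x right, y down, z forward; pixel columns grow to the right and rows downward; lengths in m; the calibration is good to about 2 mm. A picture is of the moment at which its call begins. There is no depth.
- job.close_job(): hands the job in; it is judged then, once.
The state is a dict: "time": time; "joint_positions": joint angles; "joint_vel": joint speeds; "joint_torque": joint torques, N m; "ee_pos": TCP position; "eef_rot": TCP orientation; "ft_force": force on the tool from outside, world axes, zero at the start; "torque": the same for the moment, N m; "width": finger opening in m; "grip_force": force on a finger pad.
Only numpy, scipy, OpenCV 4.12 (cv2) and the standard library are available. Lean on these libraries where they do the work, as an engineer would, in place of code of your own. Each camera call takes 0.05 s, during which the arm holds its last target. There are 200 camera calls.

## Working session

There is one attempt and no reset: what is moved stays moved. The work goes in short steps, Python scripts to look and compute and a tool call to move; the robot and the scene stay as the last step left them, time stands still between calls to the robot, and variables do not carry over. Pictures are saved under pics/ and viewed, at most 10 in all, crops included, and the job is handed in when it is done.

Besides the shell and the picture viewer there is one more tool, called after ">>>" as name(argument=value, ...) on one line, values as JSON. move_arm: Moves the arm, as the interface text tells. Its arguments: {"type":"object","properties":{"steps":{"type":"array","items":{"type":"object","properties":{"dx":{"type":"number"},"dy":{"type":"number"},"dz":{"type":"number"},"spin":{"type":"number"}}}},"claw":{"type":"number"},"squeeze":{"type":"number"}},"required":["steps"]}

```bash
ls; mkdir -p pics
cat > h.py <<'E'
import numpy as np,cv2
from bench import telemetry,imaging,job,r
from scipy.spatial.transform import Rotation as Ro
def ray(c,uv,z):
    p=cv2.undistortPoints(np.array(uv,float).reshape(-1,1,2),c['camera_matrix'],np.array(c['D'],float)).reshape(-1,2)
    d=np.c_[p,np.ones(len(p))]@np.array(c['R']); o=-np.array(c['R']).T@np.array(c['t'])
    return o+d*((z-o[2])/d[:,2])[:,None]
def proj(c,X):
    return cv2.projectPoints(np.array(X,float).reshape(-1,3),cv2.Rodrigues(np.array(c['R']))[0],np.array(c['t'],float),c['camera_matrix'],np.array(c['D'],float))[0].reshape(-1,2)
def cam(n,f=None):
    c=imaging.camera(n)
    if f: cv2.imwrite('pics/'+f,c['img'][:,:,::-1])
    return c
E
python3 - <<'E'
from h import *
import pickle
cs={n:cam(n,n+'0.png') for n in('scene','top','wrist')}
pickle.dump(cs,open('c0.pkl','wb'))
s=telemetry.read_state(); print(s, r.tips_ahead)
for n,c in cs.items(): print(n,-np.array(c['R']).T@c['t'],np.array(c['R']).round(2).tolist())
a=np.vstack([cs['scene']['img'],cs['top']['img']])
E
```

```text
pics
{'time': 0.15, 'joint_positions': array([ 1.10337769,  0.33268008, -0.06469614,  1.46072154,  0.02161686,
        1.34987333, -0.08848623]), 'joint_vel': array([ 0.00202962, -0.00081352, -0.00040149, -0.00211489, -0.00153248,
        0.00010258,  0.00075203]), 'joint_torque': array([ 5.19898254e-05, -6.23631120e+01,  2.40354182e-02, -3.90145361e+01,
       -6.13952964e-02,  3.72649776e-02,  8.86873892e-06]), 'ee_pos': array([ 0.26889802, -0.56409644,  0.40417854]), 'eef_rot': array([ 9.75365386e-01,  2.20594923e-01, -1.37312327e-04, -4.73754217e-04]), 'ft_force': array([0.43940886, 0.60420667, 0.33998713]), 'torque': array([-0.01932672, -0.01964737,  0.0027993 ]), 'grip_force': 0.0, 'width': 0.08716324407170199} 0.1822
scene [ 0.98882535 -0.56439028  0.64635159] [[0.81, 0.58, 0.02], [0.36, -0.48, -0.8], [-0.46, 0.65, -0.6]]
top [0.45544281 0.07726639 1.15053252] [[0.01, -1.0, 0.03], [-1.0, -0.01, -0.05], [0.05, -0.03, -1.0]]
wrist [ 0.34229895 -0.52929829  0.38483472] [[0.43, -0.9, -0.0], [-0.86, -0.41, 0.29], [-0.26, -0.12, -0.96]]
```

View pics/top0.png

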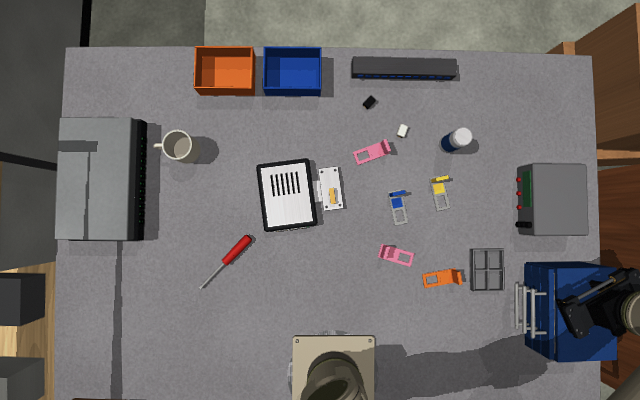

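View pics/scene0.png

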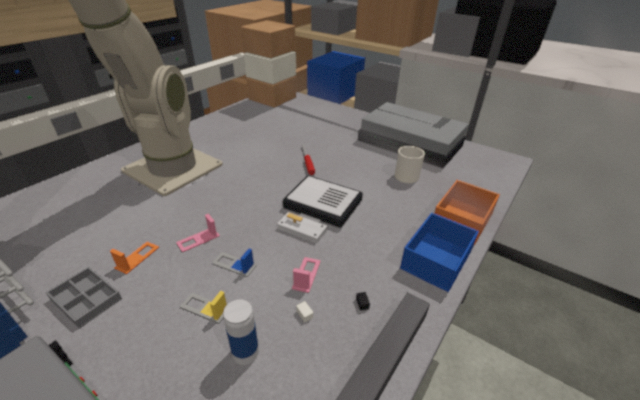

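The top view has the blue badge with its fin at about (398,193) and its eye at (400,213). The anchor base is at (332,188), with the router to its left. Both fins point away from the robot. The scene view confirms these layouts. The blue badge is at (237,262) and the stud at (295,217).

Run:
```python
from h import *
import pickle
cs=pickle.load(open('c0.pkl','rb')); c=cs['top']; im=c['img']; hsv=cv2.cvtColor(im,cv2.COLOR_RGB2HSV)
def blob(m,roi):
    x0,y0,x1,y1=roi; k=np.zeros(m.shape,np.uint8); k[y0:y1,x0:x1]=m[y0:y1,x0:x1]
    n,l,s,ce=cv2.connectedComponentsWithStats(k); i=1+np.argmax(s[1:,4]); return ce[i],s[i],cv2.minAreaRect(np.argwhere(l==i)[:,::-1].astype(np.float32))
b=cv2.inRange(hsv,(100,120,60),(130,255,255)); print('fin',blob(b,(380,180,420,215)))
y=cv2.inRange(hsv,(12,120,100),(28,255,255)); print('brass',blob(y,(322,175,345,210)))
g=cv2.inRange(hsv,(0,0,195),(180,40,255)); print('base',blob(g,(318,160,348,215)))
print('fin@54',ray(c,[[398,192]],.054),'eye',ray(c,[[400,214]],.004))
print('brass@35',ray(c,[blob(y,(322,175,345,210))[0]],.035))
bx=cv2.boxPoints(blob(g,(318,160,348,215))[2]); print(ray(c,bx,.02))
for n in['top']:
    cv2.imwrite('pics/crop0.png',cv2.resize(im[150:230,310:430,::-1],None,fx=6,fy=6,interpolation=cv2.INTER_CUBIC))
print(c['camera_matrix'],cs['wrist']['camera_matrix'])
s=telemetry.read_state(); R=Ro.from_quat(s['eef_rot']).as_matrix(); w=cs['wrist']; print('cam in tool',R.T@(-np.array(w['R']).T@w['t']-s['ee_pos']),(R.T@np.array(w['R']).T).round(3), R.round(3))
```

```text
fin (array([396.54736842, 202.33684211]), array([391, 197,  12,  11,  95], dtype=int32), ((396.4615783691406, 202.30770874023438), (9.41357421875, 9.805807113647461), 78.69007110595703))
brass (array([331.83098592, 195.46478873]), array([329, 188,   7,  16,  71], dtype=int32), ((331.78997802734375, 195.5299835205078), (15.132086753845215, 4.525484085083008), 81.8698959350586))
base (array([329.03402367, 186.9112426 ]), array([318, 167,  25,  43, 676], dtype=int32), ((328.47003173828125, 188.29000854492188), (41.719295501708984, 22.91025733947754), 81.8698959350586))
fin@54 [[ 0.51891407 -0.17485487  0.054     ]] eye [[ 0.45864656 -0.19184123  0.004     ]]
brass@35 [[0.50903963 0.00621229 0.035     ]]
[[ 0.58347294  0.05541455  0.02      ]
 [ 0.59324747 -0.00869951  0.02      ]
 [ 0.47657575 -0.02566738  0.02      ]
 [ 0.46709525  0.03814136  0.02      ]]
[[402.49200454   0.         316.3569294 ]
 [  0.         402.49200454 192.59200117]
 [  0.           0.           1.        ]] [[283.07674869   0.         319.55382216]
 [  0.         283.07674869 193.09336217]
 [  0.           0.           1.        ]]
cam in tool [0.08123277 0.0001936  0.01933886] [[ 0.    -0.957 -0.291]
 [ 1.     0.001 -0.001]
 [ 0.001 -0.291  0.957]] [[ 0.903  0.43  -0.   ]
 [ 0.43  -0.903  0.001]
 [-0.    -0.001 -1.   ]]
```

View pics/crop0.png

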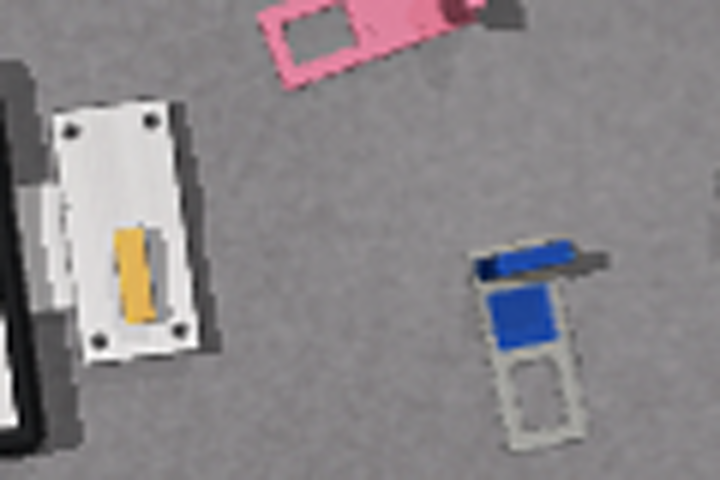

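The crop shows the anchor base with its T-head bar at (135,275). The blue plate has its eye near (540,392) and the fin top near (535,258). Both are yawed by about +8°. I'll move the wrist camera over for closer views.

>>> move_arm(steps=[{"dx": 3.1,"dy": -2.06},{"dx": 3.1,"dy": -2.06},{"dx": 3.1,"dy": -2.06},{"dx": 3.1,"dy": -2.06},{"dx": 3.1,"dy": -2.06},{"dx": 3.1,"dy": -2.06},{"dx": 3.1,"dy": -2.06},{"dx": 3.1,"dy": -2.06},{"dx": 3.1,"dy": -2.06},{"dx": 3.1,"dy": -2.06},{"dx": 3.1,"dy": -2.06},{"dx": 3.1,"dy": -2.06}])

```text
$.steps[0]: bad value
```

>>> move_arm(steps=[{"dz": 3.5,"spin": 0.145},{"dz": 3.5,"spin": 0.145},{},{},{}])

```text
$.steps[0]: bad value
```

Run:
```python
from h import *
import pickle
c=cam('wrist','w1.png'); s=telemetry.read_state(); pickle.dump((c,s),open('w1.pkl','wb'))
print(s['time'],s['ee_pos'],Ro.from_quat(s['eef_rot']).as_matrix().round(3),s['ft_force'],s['joint_positions'].round(2))
print(proj(c,[[.455,-.192,.004],[.519,-.18,.054],[.506,.006,.036]]))
```

```text
0.2 [ 0.26887005 -0.56413091  0.40426615] [[ 0.903  0.43  -0.   ]
 [ 0.43  -0.903  0.001]
 [-0.    -0.001 -1.   ]] [ 0.14807302  0.30065081 -0.33828858] [ 1.1   0.33 -0.06  1.46  0.02  1.35 -0.09]
[[  98.07640331 -108.47423945]
 [  79.30374559 -202.80763396]
 [ -13.50231775 -181.8862055 ]]
```

View pics/w1.png

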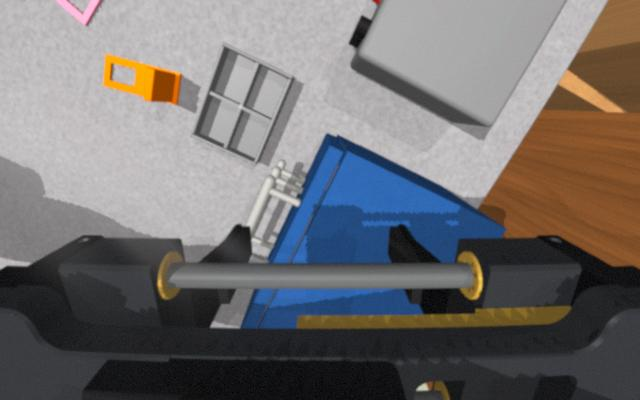

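The arm didn't move because the rows were refused. The picture shows only the start area with the tray and blue box. I'll resend with full rows.

>>> move_arm(steps=[{"dx": 2.7,"dy": -2.8,"dz": 0,"spin": 0},{"dx": 2.7,"dy": -2.8,"dz": 0,"spin": 0},{"dx": 2.7,"dy": -2.8,"dz": 0,"spin": 0},{"dx": 2.7,"dy": -2.8,"dz": 0,"spin": 0},{"dx": 2.7,"dy": -2.8,"dz": 0,"spin": 0},{"dx": 2.7,"dy": -2.8,"dz": 0,"spin": 0},{"dx": 2.7,"dy": -2.8,"dz": 0,"spin": 0},{"dx": 2.7,"dy": -2.8,"dz": 0,"spin": 0},{"dx": 2.7,"dy": -2.8,"dz": 0,"spin": 0},{"dx": 2.7,"dy": -2.8,"dz": 0,"spin": 0},{"dx": 2.7,"dy": -2.8,"dz": 0,"spin": 0},{"dx": 2.7,"dy": -2.8,"dz": 0,"spin": 0}])

```text
time: 1.4
ee_pos: [0.417, -0.1198, 0.4048]
eef_rot: [0.975, 0.221, 0.0, 0.0]
ft_force: [0.5, 0.0, -0.4]
width: 0.0871
grip_force: 0.0
```

>>> move_arm(steps=[{"dx": 0,"dy": 0,"dz": 3.5,"spin": 0.145},{"dx": 0,"dy": 0,"dz": 3.5,"spin": 0.145},{"dx": 0,"dy": 0,"dz": 0,"spin": 0},{"dx": 0,"dy": 0,"dz": 0,"spin": 0},{"dx": 0,"dy": 0,"dz": 0,"spin": 0}])

```text
time: 1.9
ee_pos: [0.4174, -0.1217, 0.3366]
eef_rot: [0.997, 0.079, 0.001, 0.0]
ft_force: [0.7, -0.7, -0.0]
width: 0.0872
grip_force: 0.0
```

Run:
```python
from h import *
import pickle
c=cam('wrist','w1.png'); s=telemetry.read_state(); pickle.dump((c,s),open('w1.pkl','wb'))
print(s['time'],s['ee_pos'],Ro.from_quat(s['eef_rot']).as_matrix().round(3),s['ft_force'],s['joint_positions'].round(2))
print(proj(c,[[.455,-.192,.004],[.519,-.18,.054],[.506,.006,.036]]))
```

```text
1.95 [ 0.41741946 -0.12175853  0.33655641] [[ 0.988  0.157  0.003]
 [ 0.157 -0.988 -0.001]
 [ 0.002  0.001 -1.   ]] [-0.30078432  0.13143949  0.75145623] [ 0.68 -0.01 -0.5   2.   -0.01  1.15 -1.22]
[[386.72284622 159.26615264]
 [402.17715814  96.72262295]
 [200.20152838  79.59822793]]
```

View pics/w1.png

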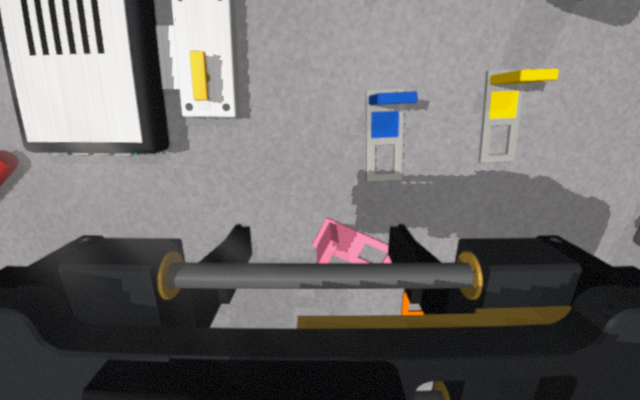

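The wrist view shows the T-head at (199,75), the blue fin top at (393,98), the sticker at (385,124) and the eye at (385,158). I'll zoom in for accuracy.

Run:
```python
from h import *
import pickle
c,s=pickle.load(open('w1.pkl','rb')); im=c['img']
f=lambda x,y:cv2.resize(im[y:y+115,x:x+80,::-1],None,fx=5,fy=5,interpolation=cv2.INTER_CUBIC)
cv2.imwrite('pics/w1c.png',np.hstack([f(165,10),f(352,80)]))
hsv=cv2.cvtColor(im,cv2.COLOR_RGB2HSV)
def comp(m,roi):
    x0,y0,x1,y1=roi; k=np.zeros(m.shape,np.uint8); k[y0:y1,x0:x1]=m[y0:y1,x0:x1]
    n,l,st,ce=cv2.connectedComponentsWithStats(k)
    for i in range(1,n):
        if st[i,4]>50: print(st[i],ce[i],cv2.minAreaRect(np.argwhere(l==i)[:,::-1].astype(np.float32)), cv2.boxPoints(cv2.minAreaRect(np.argwhere(l==i)[:,::-1].astype(np.float32))).round(1).tolist())
comp(cv2.inRange(hsv,(100,120,60),(130,255,255)),(360,80,425,145))
comp(cv2.inRange(hsv,(12,120,100),(28,255,255)),(180,40,215,110))
print([im[98,380],im[98,400],im[102,380], im[75,195],im[75,205]])
```

```text
[369  92  48  13 504] [393.35515873  97.85119048] ((392.541259765625, 97.90721893310547), (11.034061431884766, 47.40559768676758), 87.39744567871094) [[368.6000061035156, 93.5], [416.0, 91.30000305175781], [416.5, 102.30000305175781], [369.1000061035156, 104.5]]
[371 111  28  27 691] [384.64978292 123.93342981] ((384.5, 124.0), (26.0, 27.0), 90.0) [[371.0, 111.0], [398.0, 111.0], [398.0, 137.0], [371.0, 137.0]]
[190  51  20  49 724] [198.89779006  75.00276243] ((200.0883331298828, 74.86385345458984), (49.105655670166016, 17.222562789916992), 85.10090637207031) [[189.39999389648438, 51.099998474121094], [206.60000610351562, 49.70000076293945], [210.8000030517578, 98.5999984741211], [193.60000610351562, 100.0999984741211]]
[array([ 25,  95, 196], dtype=uint8), array([ 20,  94, 198], dtype=uint8), array([ 27,  94, 193], dtype=uint8), array([243, 222,  75], dtype=uint8), array([172, 131,  43], dtype=uint8)]
```

View pics/w1c.png

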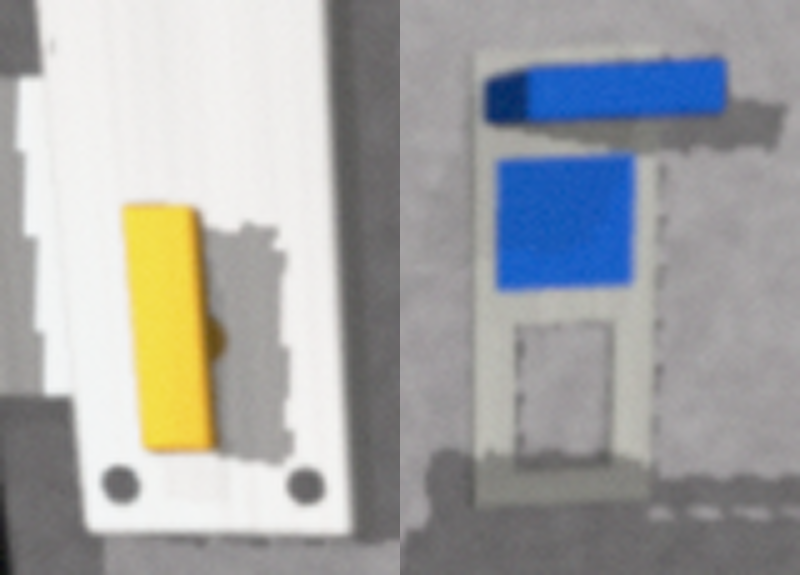

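The crop gives clear corners. The head top is at (122,206), (195,208), (212,448) and (144,451). The base's near corners are at (85,530) and (352,532). The fin top is at (528,68)–(725,113), and the eye is at (518,326)–(610,462).

```bash
cat > m.py <<'E'
from h import *
import pickle
c,s=pickle.load(open('w1.pkl','rb'))
def o(p,x,y,x0=0): p=np.array(p,float); return (p-[x0,0]+.5)/5-.5+[x,y]
yaw=lambda a,b:np.degrees(np.arctan2(b[1]-a[1],b[0]-a[0]))
A=lambda p:o(p,165,10); B=lambda p:o(p,352,80,400)
e=ray(c,B([[518,326],[612,321],[610,462],[517,465]]),.004); print('eye',e.round(4).tolist(),e.mean(0),yaw(e[3],e[0]),yaw(e[2],e[1]),'len',np.linalg.norm(e[0]-e[3]),np.linalg.norm(e[0]-e[1]))
pl=ray(c,B([[474,55],[474,505],[650,499],[655,150]]),.004); print('plate',pl.round(4).tolist(),yaw(pl[1],pl[0]),yaw(pl[2],pl[3]),'bottom mid',(pl[1]+pl[2])/2)
f=ray(c,B([[528,68],[725,58],[725,113],[528,122]]),.054); print('fin',f.mean(0),yaw(f[3],f[2])+90,yaw(f[0],f[1])+90,np.linalg.norm(f[0]-f[1]),np.linalg.norm(f[0]-f[3]))
for z in(.036,.0395):
    h=ray(c,A([[122,206],[195,208],[212,448],[144,451]]),z); print('head',z,h.mean(0),yaw(h[3],h[0]),yaw(h[2],h[1]),np.linalg.norm(h[0]-h[3]),np.linalg.norm(h[0]-h[1]))
b=ray(c,A([[85,530],[352,532],[40,0],[328,0]]),.02); m=(b[0]+b[1])/2
ya=np.radians((yaw(b[0],b[2])+yaw(b[1],b[3]))/2); print('base',b.round(4).tolist(),yaw(b[0],b[2]),yaw(b[1],b[3]),yaw(b[0],b[1])+90,np.linalg.norm(b[0]-b[1]),'origin',m+.038*np.array([np.cos(ya),np.sin(ya),0]))
E
python3 m.py
```

```text
eye [[0.4687, -0.1758, 0.004], [0.4731, -0.1961, 0.004], [0.442, -0.203, 0.004], [0.4379, -0.1822, 0.004]] [ 0.45545041 -0.18929339  0.004     ] 11.798878561159333 12.452409463074405 len 0.031427443747830935 0.020815523946324674
plate [[0.5228, -0.1548, 0.004], [0.4272, -0.1745, 0.004], [0.435, -0.2141, 0.004], [0.5103, -0.197, 0.004]] 11.644486102260078 12.828403937684602 bottom mid [ 0.43112329 -0.19429798  0.004     ]
fin [ 0.51744736 -0.17555224  0.054     ] 12.044614104618375 12.354445149246814 0.035068924292513445 0.00921834911842484
head 0.036 [0.50922007 0.00804629 0.036     ] 8.155711899567109 7.680222104370703 0.043442978545134764 0.013632137800845134
head 0.0395 [0.50907703 0.00659097 0.0395    ] 8.155711899567123 7.680222104370699 0.04290282626257223 0.013462641357554934
base [[0.4687, 0.0301, 0.02], [0.4765, -0.0249, 0.02], [0.5659, 0.0426, 0.02], [0.5732, -0.012, 0.02]] 7.360555584127678 7.5664018717462795 8.081242995883272 0.05548591644923991 origin [0.51023381 0.00752091 0.02      ]
```

>>> move_arm(steps=[{"dx": 2.26,"dy": 1.725,"dz": 0,"spin": 0},{"dx": 2.26,"dy": 1.725,"dz": 0,"spin": 0},{"dx": 2.26,"dy": 1.725,"dz": 0,"spin": 0},{"dx": 2.26,"dy": 1.725,"dz": 0,"spin": -0.055},{"dx": 0,"dy": 0,"dz": 3,"spin": 0},{"dx": 0,"dy": 0,"dz": 3,"spin": 0},{"dx": 0,"dy": 0,"dz": 3,"spin": 0},{"dx": 0,"dy": 0,"dz": 0,"spin": 0},{"dx": 0,"dy": 0,"dz": 0,"spin": 0},{"dx": 0,"dy": 0,"dz": 0,"spin": 0}], claw=6)

```text
time: 2.95
ee_pos: [0.5177, -0.176, 0.2471]
eef_rot: [0.994, 0.105, 0.001, 0.001]
ft_force: [0.9, -0.2, 0.2]
width: 0.0603
grip_force: 0.0
```

```bash
cat > st.py <<'E'
from h import *
s=telemetry.read_state(); R=Ro.from_quat(s['eef_rot']).as_matrix()
print('t',s['time'],'tcp',s['ee_pos'].round(4),'yaw',np.degrees(np.arctan2(R[1,0],R[0,0])).round(2),'z',R[:,2].round(4),'F',s['ft_force'].round(2),'w',round(s['width'],4),'g',round(s['grip_force'],1))
def to(xy,s=s,R=R): d=np.array([*xy,s['ee_pos'][2]])-s['ee_pos']; print('tool cm for',xy,(R.T@d*100).round(2))
E
python3 -c "
from st import *
to((.5174,-.1757))"
```

```text
t 2.95 tcp [ 0.5177 -0.176   0.2471] yaw 12.04 z [ 0.0031 -0.0013 -1.    ] F [ 0.9  -0.23  0.15] w 0.0603 g 0.0
tool cm for (0.5174, -0.1757) [-0.02 -0.04 -0.  ]
```

>>> move_arm(steps=[{"dx": 0,"dy": 0,"dz": 1.75,"spin": 0},{"dx": 0,"dy": 0,"dz": 1.75,"spin": 0},{"dx": 0,"dy": 0,"dz": 0,"spin": 0}])

```text
time: 3.25
ee_pos: [0.5166, -0.1758, 0.2097]
eef_rot: [0.994, 0.105, -0.0, -0.0]
ft_force: [-0.2, -0.8, 0.5]
width: 0.0598
grip_force: 0.0
```

>>> move_arm(steps=[{"dx": 0,"dy": 0,"dz": 0,"spin": 0},{"dx": 0,"dy": 0,"dz": 0,"spin": 0},{"dx": 0,"dy": 0,"dz": 0,"spin": 0},{"dx": 0,"dy": 0,"dz": 0,"spin": 0},{"dx": 0,"dy": 0,"dz": 0,"spin": 0},{"dx": 0,"dy": 0,"dz": 0,"spin": 0}], claw=3, squeeze=5)

```text
time: 3.85
ee_pos: [0.5171, -0.1758, 0.2104]
eef_rot: [0.995, 0.105, 0.0, 0.0]
ft_force: [-0.4, -0.9, 6.2]
width: 0.0356
grip_force: 5.0
```

>>> move_arm(steps=[{"dx": 0,"dy": 0,"dz": -1,"spin": 0},{"dx": 0,"dy": 0,"dz": -1,"spin": 0},{"dx": 0,"dy": 0,"dz": -2,"spin": 0},{"dx": 0,"dy": 0,"dz": -2,"spin": 0},{"dx": 0,"dy": 0,"dz": 0,"spin": 0},{"dx": 0,"dy": 0,"dz": 0,"spin": 0}])

```text
time: 4.45
ee_pos: [0.5168, -0.1757, 0.2701]
eef_rot: [0.995, 0.105, 0.0, 0.0]
ft_force: [-0.6, 0.3, -2.2]
width: 0.0358
grip_force: 5.0
```

```bash
cat > pic.py <<'E'
# side view of the held plate: scene-camera crop
from st import *
import sys,pickle
c=cam('scene'); w=cam('wrist'); s=telemetry.read_state(); pickle.dump((c,w,s),open(sys.argv[1]+'.pkl','wb'))
g=s['ee_pos']+R@[0,0,.164]; u=proj(c,[g])[0]; print('grasp px',u); x,y=int(u[0])-40,int(u[1])-25
print('off',x,y); a=cv2.resize(c['img'][y:y+75,x:x+80,::-1],None,fx=5,fy=5,interpolation=cv2.INTER_CUBIC)
b=w['img'][40:290,120:520,::-1]
cv2.imwrite('pics/'+sys.argv[1]+'.png',np.hstack([a,cv2.copyMakeBorder(b,0,125,0,0,cv2.BORDER_CONSTANT)]))
E
python3 pic.py g1
```

```text
t 4.45 tcp [ 0.5168 -0.1757  0.2701] yaw 12.02 z [ 8.e-04 -6.e-04 -1.e+00] F [-0.64  0.25 -2.16] w 0.0358 g 5.0
grasp px [243.29405987 236.49972369]
off 203 211
```

View pics/g1.png

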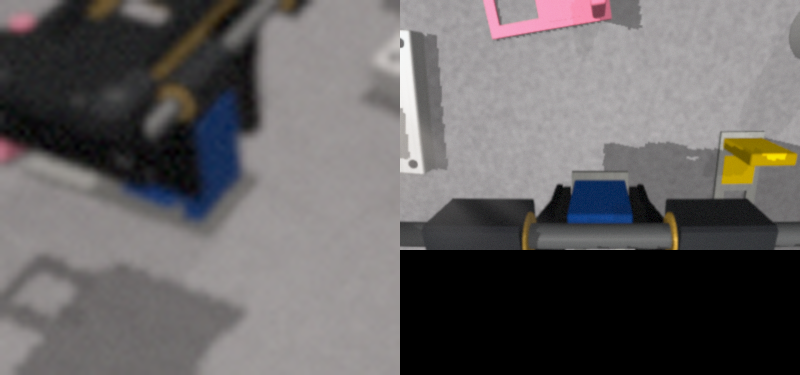

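The badge is lifted and still looks nearly level. In the left crop the plate is under the gripper, and in the wrist crop the fin's outer face is at (600,200). I'll ease the grip so it can swing tip-down, measuring the tilt from the fin's lower edge in the wrist view.

>>> move_arm(steps=[{"dx": 0,"dy": 0,"dz": 0,"spin": 0},{"dx": 0,"dy": 0,"dz": 0,"spin": 0},{"dx": 0,"dy": 0,"dz": 0,"spin": 0},{"dx": 0,"dy": 0,"dz": 0,"spin": 0}], squeeze=3.5)

```text
time: 4.95
ee_pos: [0.5168, -0.1757, 0.2695]
eef_rot: [0.995, 0.105, -0.0, -0.0]
ft_force: [-0.6, -0.5, -2.9]
width: 0.0356
grip_force: 3.5
```

```bash
python3 tilt.py
```

```text
t 4.95 tcp [ 0.5168 -0.1757  0.2695] yaw 12.02 z [-3.e-04  1.e-04 -1.e+00] F [-0.57 -0.54 -2.86] w 0.0356 g 3.5
blob [ 286  221   68   43 2573] row 220.5 rows at 0,15,30deg [np.float64(218.9), np.float64(205.9), np.float64(194.8)]
tilt deg -1.7
grasp pt [ 0.5167 -0.1757  0.1055] tip bottom corner [[ 0.4289 -0.1944  0.0618]] eye inner tip bot/top [[0.4367, -0.1927, 0.0615], [0.4368, -0.1927, 0.0655]]
```

>>> move_arm(steps=[{"dx": 0,"dy": 0,"dz": 2.5,"spin": 0},{"dx": 0,"dy": 0,"dz": 2,"spin": 0},{"dx": 0,"dy": 0,"dz": 0.9,"spin": 0},{"dx": 0,"dy": 0,"dz": 0.4,"spin": 0},{"dx": 0,"dy": 0,"dz": 0.1,"spin": 0},{"dx": 0,"dy": 0,"dz": 0,"spin": 0}])

```text
time: 5.6
ee_pos: [0.5172, -0.1758, 0.2115]
eef_rot: [0.995, 0.105, 0.001, 0.0]
ft_force: [1.4, -0.7, -2.2]
width: 0.0359
grip_force: 3.5
```

>>> move_arm(steps=[{"dx": 0,"dy": 0,"dz": 0,"spin": 0},{"dx": 0,"dy": 0,"dz": 0,"spin": 0},{"dx": 0,"dy": 0,"dz": -0.7,"spin": 0},{"dx": 0,"dy": 0,"dz": -0.7,"spin": 0},{"dx": 0,"dy": 0,"dz": 0,"spin": 0},{"dx": 0,"dy": 0,"dz": 0,"spin": 0}], claw=4.6)

```text
time: 6.2
ee_pos: [0.5169, -0.1758, 0.2252]
eef_rot: [0.995, 0.105, 0.0, 0.0]
ft_force: [0.5, 0.1, 0.2]
width: 0.0459
grip_force: 0.0
```

>>> move_arm(steps=[{"dx": 0,"dy": 0,"dz": 0,"spin": 0},{"dx": 0,"dy": 0,"dz": 0,"spin": 0},{"dx": 0,"dy": 0,"dz": 0,"spin": 0},{"dx": 0,"dy": 0,"dz": 0,"spin": 0},{"dx": 0,"dy": 0,"dz": -1,"spin": 0},{"dx": 0,"dy": 0,"dz": -1.5,"spin": 0},{"dx": 0,"dy": 0,"dz": -2,"spin": 0},{"dx": 0,"dy": 0,"dz": -1.5,"spin": 0},{"dx": 0,"dy": 0,"dz": 0,"spin": 0},{"dx": 0,"dy": 0,"dz": 0,"spin": 0}], claw=3, squeeze=4)

```text
time: 7.2
ee_pos: [0.5168, -0.1757, 0.285]
eef_rot: [0.995, 0.105, 0.0, 0.0]
ft_force: [0.0, -0.1, -1.7]
width: 0.0359
grip_force: 4.0
```

```bash
ZG=.060 python3 tilt.py
```

```text
t 7.2 tcp [ 0.5168 -0.1757  0.285 ] yaw 12.01 z [ 7.e-04 -5.e-04 -1.e+00] F [ 0.01 -0.12 -1.7 ] w 0.0359 g 4.0
blob [ 289  209   62   50 2703] row 208.5 rows at 0,15,30deg [np.float64(212.2), np.float64(195.4), np.float64(180.5)]
tilt deg 3.2
grasp pt [ 0.5169 -0.1758  0.121 ] tip bottom corner [[ 0.4337 -0.1935  0.0562]] eye inner tip bot/top [[0.4415, -0.1919, 0.0567], [0.4413, -0.1919, 0.0607]]
```

>>> move_arm(steps=[{"dx": 0,"dy": 0,"dz": 0,"spin": 0},{"dx": 0,"dy": 0,"dz": 0,"spin": 0},{"dx": 0,"dy": 0,"dz": 0,"spin": 0},{"dx": 0,"dy": 0,"dz": 0,"spin": 0}], squeeze=3)

```text
time: 7.65
ee_pos: [0.5168, -0.1757, 0.2845]
eef_rot: [0.994, 0.105, -0.0, -0.0]
ft_force: [-0.4, 0.4, -1.0]
width: 0.0358
grip_force: 3.0
```

>>> move_arm(steps=[{"dx": 0,"dy": 0,"dz": -1,"spin": 0},{"dx": 0,"dy": 0,"dz": 1,"spin": 0},{"dx": 0,"dy": 0,"dz": -1,"spin": 0},{"dx": 0,"dy": 0,"dz": 1,"spin": 0},{"dx": 0,"dy": 0,"dz": -1,"spin": 0},{"dx": 0,"dy": 0,"dz": 1,"spin": 0},{"dx": 0,"dy": 0,"dz": 0,"spin": 0},{"dx": 0,"dy": 0,"dz": 0,"spin": 0}])

```text
time: 8.5
ee_pos: [0.5166, -0.1757, 0.2842]
eef_rot: [0.995, 0.105, -0.0, -0.0]
ft_force: [0.3, -0.5, -2.1]
width: 0.036
grip_force: 3.0
```

```bash
ZG=.049 L=.175 python3 tilt.py
```

```text
t 8.5 tcp [ 0.5166 -0.1757  0.2842] yaw 12.02 z [-9.e-04  3.e-04 -1.e+00] F [ 0.33 -0.47 -2.12] w 0.036 g 3.0
blob [ 289  197   62   58 3203] row 196.5 rows at 0,15,30deg [np.float64(212.1), np.float64(198.8), np.float64(187.4)]
tilt deg 17.9
grasp pt [ 0.5165 -0.1756  0.1092] tip bottom corner [[ 0.4488 -0.19    0.0354]] eye inner tip bot/top [[0.4562, -0.1884, 0.0379], [0.455, -0.1887, 0.0417]]
```

>>> move_arm(steps=[{"dx": 0,"dy": 0,"dz": -1,"spin": 0},{"dx": 0,"dy": 0,"dz": 1,"spin": 0},{"dx": 0,"dy": 0,"dz": -1,"spin": 0},{"dx": 0,"dy": 0,"dz": 1,"spin": 0},{"dx": 0,"dy": 0,"dz": 0,"spin": 0},{"dx": 0,"dy": 0,"dz": 0,"spin": 0}])

```text
time: 9.15
ee_pos: [0.5166, -0.1757, 0.2843]
eef_rot: [0.995, 0.105, -0.0, -0.0]
ft_force: [-1.0, -0.2, -1.0]
width: 0.0358
grip_force: 3.0
```

>>> move_arm(steps=[{"dx": 0,"dy": 0,"dz": 0,"spin": 0},{"dx": 0,"dy": 0,"dz": 0,"spin": 0}], squeeze=8)

```text
time: 9.35
ee_pos: [0.5168, -0.1757, 0.2848]
eef_rot: [0.995, 0.105, 0.0, 0.0]
ft_force: [-0.3, -0.4, -2.0]
width: 0.0358
grip_force: 8.0
```

```bash
ZG=.049 L=.175 python3 tilt.py; python3 pic.py g2
```

```text
t 9.35 tcp [ 0.5168 -0.1757  0.2848] yaw 12.02 z [ 1.e-04 -0.e+00 -1.e+00] F [-0.3  -0.41 -2.03] w 0.0358 g 8.0
blob [ 289  196   62   59 3265] row 195.5 rows at 0,15,30deg [np.float64(212.1), np.float64(198.9), np.float64(187.5)]
tilt deg 19.2
grasp pt [ 0.5169 -0.1757  0.1098] tip bottom corner [[ 0.4508 -0.1898  0.0345]] eye inner tip bot/top [[0.4582, -0.1882, 0.0371], [0.4569, -0.1885, 0.0409]]
t 9.4 tcp [ 0.5169 -0.1757  0.2848] yaw 12.02 z [ 2.e-04 -1.e-04 -1.e+00] F [-0.13 -0.22 -0.87] w 0.0359 g 8.0
grasp px [242.59433154 231.07837533]
off 202 206
```

View pics/g2.png

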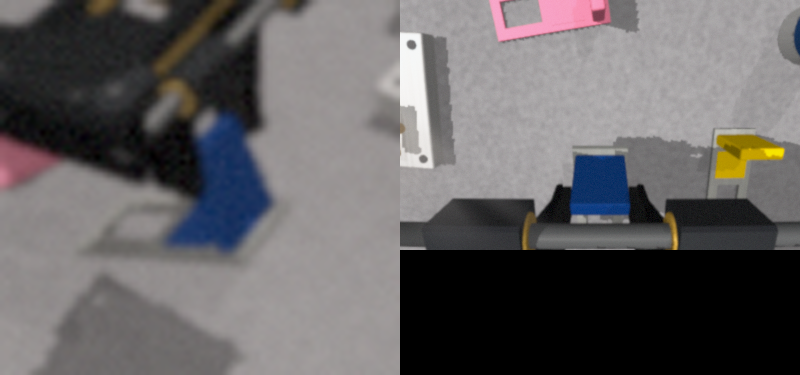

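In the left crop the plate is clearly tilted tip-down. Its near-side edge runs from the tip at (85,250) to the heel at (240,262), and the heel's far corner is at (283,205). I'll cross-check the tilt on the vertical plane of that edge.

```bash
cat > chk.py <<'E'
from h import *
import pickle
c,w,s=pickle.load(open('g2.pkl','rb')); R=Ro.from_quat(s['eef_rot']).as_matrix()
uv=np.array([[85,250],[240,262]])/5+[202,206]
a=np.radians(12.0);X=np.array([np.cos(a),np.sin(a),0]);Y=np.array([-np.sin(a),np.cos(a),0])
g=s['ee_pos']+R@[0,0,.175]
a0=ray(c,uv,0.);a1=ray(c,uv,.1)
for dy in(-.018,-.02,-.022):
    P=[]
    for p,q in zip(a0,a1):
        k=((g-p)@Y+dy)/((q-p)@Y); P.append(p+k*(q-p))
    P=np.array(P); d=P[1]-P[0]; print(dy,'rel g along X,z mm',[( (p-g)@X*1000,(p-g)[2]*1000) for p in P],'tilt',np.degrees(np.arctan2(d[2],d@X)),'len',np.linalg.norm(d))
E
python3 chk.py
```

```text
-0.018 rel g along X,z mm [(np.float64(-63.095603715323534), np.float64(-74.40449685970587)), (np.float64(23.59539474657508), np.float64(-45.29326677775966))] tilt 18.562284489526647 len 0.09144830742668188
-0.02 rel g along X,z mm [(np.float64(-61.16646628138889), np.float64(-71.74981229503472)), (np.float64(25.14782946999655), np.float64(-42.76508069012542))] tilt 18.56228448952665 len 0.09105093254473709
-0.022 rel g along X,z mm [(np.float64(-59.23732884745431), np.float64(-69.09512773036356)), (np.float64(26.700264193418025), np.float64(-40.236894602491205))] tilt 18.562284489526633 len 0.09065355766279234
```

>>> move_arm(steps=[{"dx": 0,"dy": 0,"dz": -1.5,"spin": 0},{"dx": 0,"dy": 0,"dz": 1.5,"spin": 0},{"dx": 0,"dy": 0,"dz": -1.5,"spin": 0},{"dx": 0,"dy": 0,"dz": 1.5,"spin": 0},{"dx": 0,"dy": 0,"dz": -1.5,"spin": 0},{"dx": 0,"dy": 0,"dz": 1.5,"spin": 0},{"dx": 0,"dy": 0,"dz": -1.5,"spin": 0},{"dx": 0,"dy": 0,"dz": 1.5,"spin": 0},{"dx": 0,"dy": 0,"dz": 0,"spin": 0},{"dx": 0,"dy": 0,"dz": 0,"spin": 0}], squeeze=3)

```text
time: 10.5
ee_pos: [0.5167, -0.1757, 0.2851]
eef_rot: [0.994, 0.105, -0.0, -0.0]
ft_force: [-0.8, -0.1, -1.5]
width: 0.0362
grip_force: 3.0
```

```bash
ZG=.049 L=.175 python3 tilt.py
```

```text
t 10.5 tcp [ 0.5167 -0.1757  0.2851] yaw 12.02 z [-6.e-04  1.e-04 -1.e+00] F [-0.77 -0.05 -1.49] w 0.0362 g 3.0
blob [ 289  193   62   61 3373] row 192.5 rows at 0,15,30deg [np.float64(212.1), np.float64(198.8), np.float64(187.4)]
tilt deg 23.0
grasp pt [ 0.5166 -0.1757  0.1101] tip bottom corner [[ 0.4556 -0.1887  0.0304]] eye inner tip bot/top [[0.4628, -0.1871, 0.0336], [0.4613, -0.1874, 0.0372]]
```

>>> move_arm(steps=[{"dx": 0,"dy": 0,"dz": -1,"spin": 0},{"dx": 0,"dy": 0,"dz": -2,"spin": 0},{"dx": 0,"dy": -1.5,"dz": -2,"spin": 0},{"dx": -0.5,"dy": -3.5,"dz": 0,"spin": 0},{"dx": -0.5,"dy": -4,"dz": 0,"spin": 0},{"dx": -0.5,"dy": -4,"dz": 0,"spin": 0},{"dx": -0.5,"dy": -4.5,"dz": 0,"spin": 0},{"dx": -0.5,"dy": -4.5,"dz": 0,"spin": 0},{"dx": -0.5,"dy": -4,"dz": 0,"spin": 0},{"dx": -0.3,"dy": -3,"dz": 0,"spin": 0},{"dx": 0,"dy": -2,"dz": 0,"spin": 0},{"dx": 0,"dy": 0,"dz": 0,"spin": 0.073}], squeeze=8)

```text
time: 11.75
ee_pos: [0.4191, 0.1238, 0.3361]
eef_rot: [0.998, 0.071, 0.001, -0.0]
ft_force: [0.9, -1.4, -1.7]
width: 0.0355
grip_force: 8.0
```

>>> move_arm(steps=[{"dx": 0,"dy": 0,"dz": 0,"spin": 0},{"dx": 0,"dy": 0,"dz": 0,"spin": 0},{"dx": 0,"dy": 0,"dz": 0,"spin": 0}])

```text
time: 12.05
ee_pos: [0.4201, 0.1202, 0.335]
eef_rot: [0.998, 0.069, 0.0, 0.0]
ft_force: [0.4, 0.1, -2.0]
width: 0.0356
grip_force: 8.0
```

```bash
cat > head.py <<'E'
from tilt import *
w=cam('wrist','w2.png'); pickle.dump((w,s),open('w2.pkl','wb')); th,g,R=meas(w,s)
print('fin top edge rows pred', proj(w,plate([[.069,0,.054],[.059,0,.054]],th,g,R))[:,1])
def top(c,near):
    im=c['img']; m=cv2.inRange(cv2.cvtColor(im,cv2.COLOR_RGB2HSV),(20,120,190),(32,255,255)) # bright top face only
    u=proj(c,[near])[0].astype(int); k=np.zeros_like(m); y0,x0=max(u[1]-45,0),max(u[0]-30,0); k[y0:u[1]+45,x0:u[0]+30]=m[y0:u[1]+45,x0:u[0]+30]
    k=cv2.morphologyEx(k,cv2.MORPH_OPEN,np.ones((3,3)))
    n,l,st,ce=cv2.connectedComponentsWithStats(k); i=1+np.argmax(st[1:,4]); r=cv2.minAreaRect(np.argwhere(l==i)[:,::-1].astype(np.float32)); print(st[i],r); return r
w1=pickle.load(open('w1.pkl','rb'))[0]
r1,r2=[top(c,[.5095,.0073,.036]) for c in(w1,w)]
for z in np.arange(.034,.042,.001):
    a=ray(w1,[r1[0]],z)[0];b=ray(w,[r2[0]],z)[0]; print(z.round(3),a[:2].round(4),b[:2].round(4),((b-a)*1000)[:2].round(2))
E
ZG=.049 L=.175 python3 head.py
python3 - <<'E'
import cv2
im=cv2.imread('pics/w2.png'); cv2.imwrite('pics/w2c.png',cv2.resize(im[0:290,280:640],None,fx=2,fy=2))
E
```

```text
t 12.05 tcp [0.4201 0.1202 0.335 ] yaw 7.87 z [ 3.e-04 -2.e-04 -1.e+00] F [ 0.41  0.12 -1.97] w 0.0356 g 8.0
blob [ 289  193   62   61 3369] row 192.5 rows at 0,15,30deg [np.float64(212.1), np.float64(198.9), np.float64(187.4)]
tilt deg 23.0
fin top edge rows pred [247.13752487 257.65825362]
[190  51  17  49 650] ((198.04234313964844, 75.03614044189453), (49.03164291381836, 13.353187561035156), 85.48600769042969)
[440  94  18  46 624] ((448.3077087402344, 116.53845977783203), (13.643819808959961, 46.38898849487305), 7.125016689300537)
0.034 [0.5099 0.0091] [0.51   0.0064] [ 0.13 -2.73]
0.035 [0.5098 0.0087] [0.5099 0.0068] [ 0.14 -1.87]
0.036 [0.5098 0.0083] [0.5099 0.0072] [ 0.15 -1.01]
0.037 [0.5097 0.0078] [0.5099 0.0077] [ 0.16 -0.15]
0.038 [0.5097 0.0074] [0.5098 0.0081] [0.16 0.71]
0.039 [0.5096 0.007 ] [0.5098 0.0086] [0.17 1.57]
0.04 [0.5096 0.0066] [0.5098 0.009 ] [0.18 2.43]
0.041 [0.5096 0.0062] [0.5097 0.0095] [0.19 3.29]
```

Run:
```python
import tilt; from tilt import *
c,w,s0=pickle.load(open('g1.pkl','rb')); R=Ro.from_quat(s0['eef_rot']).as_matrix(); 
print('g1 pred rows (69,4),(69,54),(59,54) meas 220.5/263.5:',proj(w,plate([[.069,0,.004],[.069,0,.054],[.059,0,.054]],0,s0['ee_pos']+R@[0,0,.164],R))[:,1])
w,s0=pickle.load(open('w2.pkl','rb')); R=Ro.from_quat(s0['eef_rot']).as_matrix(); g=s0['ee_pos']+R@[0,0,.175]
for zg in(.043,.046,.049,.052):
    tilt.ZG=zg
    print(zg,[(a,proj(w,plate([[.074,0,.004],[.069,0,.004],[.069,0,.054],[.059,0,.054]],np.radians(a),g,R))[:,1].round(1)) for a in(20,23,26)])
hs=cv2.cvtColor(w['img'],cv2.COLOR_RGB2HSV)
for r_ in range(186,264,3): print(r_,w['img'][r_,320],w['img'][r_,305])
```

```text
t 12.1 tcp [0.4201 0.1202 0.3349] yaw 7.86 z [ 2.e-04 -2.e-04 -1.e+00] F [-0.82 -1.04 -0.64] w 0.036 g 8.0
g1 pred rows (69,4),(69,54),(59,54) meas 220.5/263.5: [218.92115041 253.69045674 269.69056853]
0.043 [(20, array([194.3, 200. , 254.4, 265.6])), (23, array([192.5, 198. , 255.4, 265.9])), (26, array([190.8, 196.1, 256.4, 266.1]))]
0.046 [(20, array([191.8, 197.4, 250.4, 261.6])), (23, array([189.8, 195.2, 251.2, 261.7])), (26, array([187.9, 193.1, 252. , 261.8]))]
0.049 [(20, array([189.3, 194.8, 246.5, 257.7])), (23, array([187.1, 192.5, 247.1, 257.7])), (26, array([185. , 190.3, 247.8, 257.6]))]
0.052 [(20, array([186.8, 192.4, 242.7, 253.9])), (23, array([184.5, 189.9, 243.2, 253.7])), (26, array([182.2, 187.5, 243.6, 253.5]))]
186 [159 155 151] [147 147 141]
189 [148 147 142] [113 111 106]
192 [60 72 99] [55 68 97]
195 [  7  48 100] [  9  46 101]
198 [ 12  48 101] [ 11  48 102]
201 [ 18  49 104] [ 10  48 102]
204 [ 17  48 104] [  9  47 101]
207 [  9  47 101] [  0  46 100]
210 [  8  47 102] [ 10  47 103]
213 [ 22  49 104] [ 13  48 102]
216 [  8  48 102] [ 17  50 105]
219 [ 10  47 100] [ 13  50 103]
222 [ 20  51 104] [ 17  48 103]
225 [ 11  47 101] [ 10  45 102]
228 [  5  45 101] [ 10  49 103]
231 [ 19  48 102] [ 15  50 102]
234 [  4  46 101] [ 15  47 101]
237 [  8  42 100] [ 11  46 102]
240 [ 14  46 102] [ 13  48 103]
243 [ 16  56 116] [ 20  59 120]
246 [ 16  60 128] [  8  58 127]
249 [ 17  62 128] [  8  59 125]
252 [ 24  63 128] [ 11  55 124]
255 [145 143 149] [153 153 150]
258 [151 149 150] [163 161 156]
261 [110 108 102] [151 149 146]
```

View pics/w2c.png

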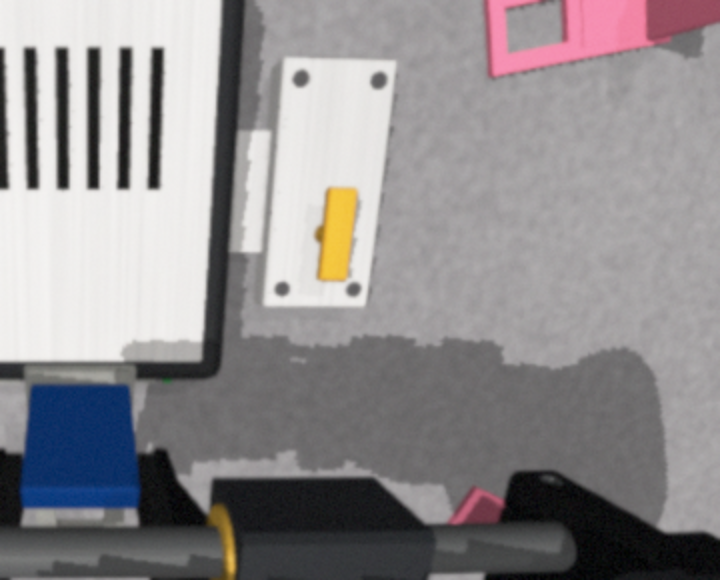

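The picture shows the head bar at (337,233) on the base and the fin's outer face at (80,440), with its top face at rows 485–505. This gives a head top of about 37 mm, so the underside is about 11 mm above the seat. The plate tilt is about 20°, and I want about 25°. I'll press the heel gently onto the bare near end of the base to tip it further.

>>> move_arm(steps=[{"dx": 0.1,"dy": 1.3,"dz": 0,"spin": 0},{"dx": 0.4,"dy": 3,"dz": 0,"spin": 0},{"dx": 0.4,"dy": 3.5,"dz": 0,"spin": 0},{"dx": 0.4,"dy": 3.2,"dz": 0,"spin": 0},{"dx": 0.2,"dy": 1.35,"dz": 0,"spin": 0},{"dx": 0,"dy": 0,"dz": 2,"spin": 0},{"dx": 0,"dy": 0,"dz": 3,"spin": 0},{"dx": 0,"dy": 0,"dz": 2.5,"spin": 0},{"dx": 0,"dy": 0,"dz": 1.2,"spin": 0},{"dx": 0,"dy": 0,"dz": 0,"spin": 0},{"dx": 0,"dy": 0,"dz": 0,"spin": 0}], squeeze=6)

```text
time: 13.2
ee_pos: [0.452, 0.0005, 0.2485]
eef_rot: [0.998, 0.069, 0.0, -0.0]
ft_force: [0.3, 0.1, -1.1]
width: 0.036
grip_force: 6.0
```

```bash
cat >> tilt.py <<'E'
def meas2(w,s,L=.175):
    """fit tilt and pivot height along the fin from rows of the fin's lower outer edge and upper inner edge"""
    from scipy.optimize import least_squares
    global ZG
    R=Ro.from_quat(s['eef_rot']).as_matrix(); g=s['ee_pos']+R@[0,0,L]
    b=w['img'][:,305:336].astype(int); m=((b[:,:,2]-b[:,:,0])>45).mean(1); v=np.nonzero(m[150:275]>.5)[0]+150; r0,r1=v.min()-.5,v.max()+.5
    d=np.abs(np.diff(b[:,:,2].mean(1)))[r1.astype(int)-18:r1.astype(int)-5]; rm=r1.astype(int)-18+np.argmax(d)+.5
    def f(p):
        global ZG; ZG=p[1]; return proj(w,plate([[.069,0,.004],[.069,0,.054],[.059,0,.054]],p[0],g,R))[:,1]-[r0,rm,r1]
    q=least_squares(f,[.4,.05],x_scale=[.1,.01]); print('rows',r0,rm,r1,'tilt',np.degrees(q.x[0]).round(1),'ZG',q.x[1].round(4),'res',q.fun.round(1)); return q.x,g,R
E
cat > t2.py <<'E'
from tilt import *
w=cam('wrist'); q,g,R=meas2(w,s); O=np.array([.5098,.0078,.02]); a=np.radians(7.7); Q=np.array([[np.cos(a),np.sin(a),0],[-np.sin(a),np.cos(a),0],[0,0,1]])
import tilt; tilt.ZG=q[1]
print('anchor frame mm: pivot',(Q@(g-O)*1000).round(1));
for n,p in dict(heel=[.074,0,0],tip=[-.0245,0,0],Abot=[-.0165,0,0],Atop=[-.0165,0,.004],Bbot=[.0165,0,0],Btop=[.0165,0,.004]).items(): print(n,(Q@(plate(p,q[0],g,R)[0]-O)*1000).round(1))
E
python3 t2.py; python3 -c "
from tilt import *
w,s=pickle.load(open('w2.pkl','rb')); meas2(w,s)"
```

```text
t 13.2 tcp [0.452  0.0005 0.2485] yaw 7.86 z [ 6.e-04  1.e-04 -1.e+00] F [ 0.31  0.06 -1.08] w 0.036 g 6.0
rows 198.5 240.5 253.5 tilt 12.3 ZG 0.0529 res [ 0.   0.1 -0.1]
anchor frame mm: pivot [-58.1   0.5  53.5]
heel [-37.1   0.6   3.9]
tip [-133.4    0.3  -17. ]
Abot [-125.6    0.3  -15.3]
Atop [-126.4    0.3  -11.4]
Bbot [-93.3   0.4  -8.3]
Btop [-94.2   0.4  -4.4]
t 13.25 tcp [0.4522 0.0005 0.2488] yaw 7.85 z [ 1.4e-03 -1.0e-04 -1.0e+00] F [ 0.1   0.56 -1.58] w 0.0357 g 6.0
rows 192.5 243.5 253.5 tilt 20.2 ZG 0.0518 res [-0.2 -0.5  0.6]
```

The tip touched the table, which reduced the tilt to 12°, so I'll drop that idea. Instead I'll lift, then move forward with a ramp and a sharp stop so that inertia swings the plate tip-down.

>>> move_arm(steps=[{"dx": 0,"dy": 0,"dz": -2,"spin": 0},{"dx": 0,"dy": 0,"dz": -4,"spin": 0},{"dx": 0,"dy": 0,"dz": -4,"spin": 0},{"dx": 0,"dy": 0,"dz": 0,"spin": 0},{"dx": 1,"dy": 0,"dz": 0,"spin": 0},{"dx": 2,"dy": 0,"dz": 0,"spin": 0},{"dx": 3,"dy": 0,"dz": 0,"spin": 0},{"dx": 4,"dy": 0,"dz": 0,"spin": 0},{"dx": 5,"dy": 0,"dz": 0,"spin": 0},{"dx": 0,"dy": 0,"dz": 0,"spin": 0},{"dx": 0,"dy": 0,"dz": 0,"spin": 0}], squeeze=4)

```text
time: 14.35
ee_pos: [0.6009, 0.0212, 0.3451]
eef_rot: [0.998, 0.069, -0.002, -0.001]
ft_force: [-1.0, -0.1, -0.9]
width: 0.0358
grip_force: 4.0
```

```bash
python3 t2.py
```

```text
t 14.35 tcp [0.6009 0.0212 0.3451] yaw 7.87 z [-0.004   0.0017 -1.    ] F [-1.01 -0.07 -0.87] w 0.0358 g 4.0
rows 176.5 243.5 249.5 tilt 38.9 ZG 0.0536 res [-0.1 -0.2  0.3]
anchor frame mm: pivot [ 91.4   1.5 150.1]
heel [132.8   1.6 114.7]
tip [56.2  1.3 52.8]
Abot [62.4  1.4 57.9]
Atop [59.9  1.4 61. ]
Bbot [88.1  1.4 78.6]
Btop [85.6  1.4 81.7]
```

>>> move_arm(steps=[{"dx": 0.5,"dy": 0.15,"dz": 1.5,"spin": 0},{"dx": 0,"dy": 0,"dz": 2,"spin": 0},{"dx": 0,"dy": 0,"dz": 1,"spin": 0},{"dx": 0,"dy": 0,"dz": 0.5,"spin": 0},{"dx": 0,"dy": 0,"dz": 0.5,"spin": 0},{"dx": 0,"dy": 0,"dz": 0.5,"spin": 0},{"dx": 0,"dy": 0,"dz": 0.35,"spin": 0},{"dx": 0,"dy": 0,"dz": 0,"spin": 0},{"dx": 0,"dy": 0,"dz": 0,"spin": 0}])

```text
time: 15.3
ee_pos: [0.6057, 0.02, 0.2849]
eef_rot: [0.998, 0.068, 0.001, 0.0]
ft_force: [2.6, 0.2, 5.4]
width: 0.036
grip_force: 4.0
```

```bash
python3 t2.py
```

```text
t 15.3 tcp [0.6057 0.02   0.2849] yaw 7.84 z [ 0.0014 -0.     -1.    ] F [2.57 0.17 5.36] w 0.036 g 4.0
rows 174.5 239.5 247.5 tilt 38.2 ZG 0.0556 res [ 0.2  0.5 -0.6]
anchor frame mm: pivot [97.  -0.8 89.9]
heel [139.2  -0.7  52.3]
tip [61.8 -0.9 -8.5]
Abot [68.1 -0.9 -3.6]
Atop [65.6 -0.9 -0.5]
Bbot [94.  -0.8 16.8]
Btop [91.5 -0.8 19.9]
```

```bash
cat > sc.py <<'E'
from tilt import *
import tilt
w=cam('wrist'); c=cam('scene'); q,g,R=meas2(w,s); pickle.dump((c,w,s),open('sc.pkl','wb'))
u=proj(c,[g])[0].astype(int); hsv=cv2.cvtColor(c['img'],cv2.COLOR_RGB2HSV); m=cv2.inRange(hsv,(100,120,30),(130,255,255)); k=np.zeros_like(m); k[u[1]-30:u[1]+50,u[0]-40:u[0]+40]=m[u[1]-30:u[1]+50,u[0]-40:u[0]+40]
n,l,st,ce=cv2.connectedComponentsWithStats(k)
for i in range(1,n):
    if st[i,4]>25: 
        ct=cv2.convexHull(np.argwhere(l==i)[:,::-1]); print('hull',st[i],cv2.approxPolyDP(ct,1.5,True).reshape(-1,2).tolist())
for zg in(q[1],):
  for a in(10,20,30,38):
    tilt.ZG=zg; print(a,'outer face corners y-,y+ bottom; y+,y- top',proj(c,plate([[.069,-.018,.004],[.069,.018,.004],[.069,.018,.054],[.069,-.018,.054],[.074,-.02,.004],[.074,.02,.004]],np.radians(a),g,R)).round(0).tolist())
E
python3 sc.py
```

```text
t 15.35 tcp [0.6057 0.02   0.2849] yaw 7.84 z [ 0.0014 -0.     -1.    ] F [ 3.03 -0.11  4.86] w 0.0358 g 4.0
rows 174.5 239.5 246.5 tilt 38.0 ZG 0.0559 res [ 0.  0. -0.]
hull [328 200  17  27 260] [[329, 226], [328, 203], [335, 200], [344, 215], [338, 223]]
10 outer face corners y-,y+ bottom; y+,y- top [[329.0, 228.0], [336.0, 220.0], [333.0, 203.0], [327.0, 211.0], [331.0, 229.0], [338.0, 220.0]]
20 outer face corners y-,y+ bottom; y+,y- top [[333.0, 228.0], [339.0, 220.0], [334.0, 203.0], [327.0, 211.0], [334.0, 229.0], [341.0, 219.0]]
30 outer face corners y-,y+ bottom; y+,y- top [[336.0, 228.0], [342.0, 219.0], [333.0, 202.0], [327.0, 210.0], [337.0, 228.0], [344.0, 219.0]]
38 outer face corners y-,y+ bottom; y+,y- top [[338.0, 227.0], [344.0, 219.0], [333.0, 202.0], [327.0, 210.0], [339.0, 227.0], [346.0, 218.0]]
```

>>> move_arm(steps=[{"dx": 0,"dy": 0,"dz": -1,"spin": 0},{"dx": 0,"dy": 0,"dz": -1.5,"spin": 0},{"dx": 0,"dy": 0,"dz": 0,"spin": 0},{"dx": 0,"dy": 0,"dz": 0,"spin": 0}], squeeze=6)

```text
time: 15.85
ee_pos: [0.6053, 0.0199, 0.3096]
eef_rot: [0.998, 0.068, 0.0, 0.0]
ft_force: [0.5, 0.5, -2.2]
width: 0.0356
grip_force: 6.0
```

```bash
cat > fit.py <<'E'
from st import *
import pickle
from scipy.optimize import least_squares
L=.164
O=np.array([.5098,.0078,.02]); a=np.radians(7.7); Q=np.array([[np.cos(a),np.sin(a),0],[-np.sin(a),np.cos(a),0],[0,0,1]])
def plate(P,q,g,R):  # q: tilt, x and z of the grasp point in the plate frame
    P=np.atleast_2d(np.array(P,float))-[q[1],0,q[2]]
    X=np.array([R[0,0],R[1,0],0]);X/=np.linalg.norm(X);Z=np.array([0,0,1.]);Y=np.cross(Z,X)
    return g+P[:,[0]]*(X*np.cos(q[0])+Z*np.sin(q[0]))+P[:,[1]]*Y+P[:,[2]]*(Z*np.cos(q[0])-X*np.sin(q[0]))
def fit(w,c,s):
    R=Ro.from_quat(s['eef_rot']).as_matrix(); g=s['ee_pos']+R@[0,0,L]
    b=w['img'][:,305:336].astype(int); m=((b[:,:,2]-b[:,:,0])>45).mean(1); v=np.nonzero(m[150:275]>.5)[0]+150; r0,r1=v.min()-.5,v.max()+.5
    d=np.abs(np.diff(b[:,:,2].mean(1)))[int(r1)-18:int(r1)-4]; rm=int(r1)-18+np.argmax(d)+.5
    hsv=cv2.cvtColor(c['img'],cv2.COLOR_RGB2HSV); m=cv2.inRange(hsv,(100,120,30),(130,255,255)); u=proj(c,[g])[0].astype(int); k=np.zeros_like(m); k[u[1]-40:u[1]+50,u[0]-40:u[0]+40]=m[u[1]-40:u[1]+50,u[0]-40:u[0]+40]
    n,l,st,ce=cv2.connectedComponentsWithStats(k); i=1+np.argmax(st[1:,4]); pts=np.argwhere(l==i)[:,::-1].astype(float); 
    right=pts[pts[:,0]>=pts[:,0].max()-1].mean(0)
    print('rows',r0,rm,r1,'scene right',right,'hull',cv2.approxPolyDP(cv2.convexHull(pts.astype(np.int32)),1.5,True).reshape(-1,2).tolist())
    def f(q):
        e=proj(w,plate([[.069,0,.004],[.069,0,.054],[.059,0,.054]],q,g,R))[:,1]-[r0,rm,r1]
        return np.r_[e,(proj(c,plate([.069,.018,.004],q,g,R))[0]-right-[.3,0])]
    q=least_squares(f,[.4,.064,.055],x_scale=[.1,.01,.01]); print('tilt',np.degrees(q.x[0]).round(1),'grasp at plate x,z mm',(q.x[1:]*1000).round(1),'res',q.fun.round(1))
    for n,p in dict(heel=[.074,0,0],tip=[-.0245,0,0],Abot=[-.0165,0,0],Atop=[-.0165,0,.004],Bbot=[.0165,0,0],Btop=[.0165,0,.004]).items(): print(n,(Q@(plate(p,q.x,g,R)[0]-O)*1000).round(1))
    return q.x
if __name__=='__main__':
    w=cam('wrist'); c=cam('scene'); pickle.dump((c,w,s),open('sc.pkl','wb')); fit(w,c,s)
E
python3 fit.py; python3 -c "
from fit import *
c,w,s=pickle.load(open('g1.pkl','rb')); fit(w,c,s)
c,w,s=pickle.load(open('g2.pkl','rb')); fit(w,c,s)"
```

```text
t 15.85 tcp [0.6053 0.0199 0.3096] yaw 7.83 z [ 4.e-04 -3.e-04 -1.e+00] F [ 0.48  0.47 -2.21] w 0.0356 g 6.0
rows 174.5 239.5 246.5 scene right [342.28571429 208.85714286] hull [[328, 218], [328, 198], [332, 192], [335, 192], [343, 209], [338, 215]]
tilt 35.6 grasp at plate x,z mm [66.9 63. ] res [ 0.4 -0.3  0.5  1.9  1.1]
heel [138.9  -0.7  78.6]
tip [58.8 -0.9 21.2]
Abot [65.3 -0.9 25.9]
Atop [63.  -0.9 29.1]
Bbot [92.1 -0.8 45.1]
Btop [89.8 -0.8 48.3]
t 15.95 tcp [0.6052 0.0199 0.3088] yaw 7.84 z [-9.e-04 -2.e-04 -1.e+00] F [ 0.06 -0.15 -1.74] w 0.0359 g 6.0
rows 220.5 253.5 262.5 scene right [249.2173913  236.73913043] hull [[249, 229], [249, 246], [242, 254], [230, 249], [229, 247]]
tilt -7.4 grasp at plate x,z mm [55.9 29.5] res [ 0.7 -4.9  5.5  3.1  4.9]
heel [  -4.1 -181.6   53.4]
tip [-101.5 -188.9   66.1]
Abot [ -93.6 -188.3   65. ]
Atop [ -93.1 -188.3   69. ]
Bbot [ -61.  -185.8   60.8]
Btop [ -60.5 -185.8   64.7]
rows 195.5 243.5 254.5 scene right [254.2 245.6] hull [[248, 228], [255, 246], [247, 255], [237, 254], [241, 234]]
tilt 16.1 grasp at plate x,z mm [66.4 61.1] res [ 0.5 -0.5  0.6  2.1  0.9]
heel [   6.6 -181.    44.2]
tip [ -87.7 -188.1   16.9]
Abot [ -80.1 -187.6   19.1]
Atop [ -81.2 -187.7   23. ]
Bbot [ -48.5 -185.2   28.3]
Btop [ -49.6 -185.3   32.1]
```

>>> move_arm(steps=[{"dx": -1,"dy": 0,"dz": 0.5,"spin": 0},{"dx": -1,"dy": 0,"dz": 1,"spin": 0},{"dx": 0,"dy": 0,"dz": 0.3,"spin": 0},{"dx": 0,"dy": 0,"dz": 0,"spin": 0},{"dx": 0.5,"dy": 0,"dz": 0.1,"spin": 0},{"dx": 0.5,"dy": 0,"dz": 0.2,"spin": 0},{"dx": 0.5,"dy": 0,"dz": 0.2,"spin": 0},{"dx": 0.5,"dy": 0,"dz": 0.2,"spin": 0},{"dx": 0.5,"dy": 0,"dz": 0.2,"spin": 0},{"dx": 0.5,"dy": 0,"dz": 0.1,"spin": 0},{"dx": 0,"dy": 0,"dz": 0,"spin": 0}], squeeze=4)

```text
time: 17.05
ee_pos: [0.6159, 0.0215, 0.281]
eef_rot: [0.998, 0.068, 0.0, -0.0]
ft_force: [-0.5, 0.7, -1.2]
width: 0.0356
grip_force: 4.0
```

```bash
python3 fit.py
```

```text
t 17.05 tcp [0.6159 0.0215 0.281 ] yaw 7.84 z [ 0.e+00  2.e-04 -1.e+00] F [-0.53  0.75 -1.21] w 0.0356 g 4.0
rows 177.5 238.5 247.5 scene right [345.3 217. ] hull [[330, 227], [332, 206], [338, 202], [346, 218], [340, 226]]
tilt 27.4 grasp at plate x,z mm [56.4 56.7] res [ 0.3 -0.6  0.9  2.   1.4]
heel [148.6  -0.5  54.7]
tip [61.1 -0.8  9.5]
Abot [68.2 -0.7 13.1]
Atop [66.4 -0.7 16.7]
Bbot [97.5 -0.7 28.3]
Btop [95.7 -0.7 31.9]
```

```bash
python3 - <<'E'
import re
t=open('fit.py').read()
t=t.replace("    hsv=cv2","    bl=w['img'][:,270:370].astype(float); bl=np.clip((bl[:,:,2]-bl[:,:,0])/(b[int(rm)-20:int(rm)-5,:,2]-b[int(rm)-20:int(rm)-5,:,0]).mean(),0,1); wid=lambda r:bl[r-1:r+2].sum(1).mean(); w0,wm=wid(int(r0)+4),wid(int(rm)-3)\n    hsv=cv2",1)
t=t.replace("print('rows',r0","print('w',w0.round(1),wm.round(1),'rows',r0")
t=t.replace("        return np.r_[e,","        A=proj(w,plate([[.069,-.018,.004],[.069,.018,.004],[.069,-.018,.054],[.069,.018,.054]],q,g,R))[:,0]; W0=abs(A[0]-A[1]);WM=abs(A[2]-A[3]); k=4/(rm-r0)\n        e=np.r_[e,W0+(WM-W0)*k-w0,W0+(WM-W0)*(1-3/(rm-r0))-wm]\n        return np.r_[e,.5*")
t=t.replace("-right-[.3,0]","-right-[2,1.]")
open('fit.py','w').write(t)
E
python3 -c "
from fit import *
for f in('g2','sc'):
    c,w,s=pickle.load(open(f+'.pkl','rb')); fit(w,c,s)"
```

```text
t 17.15 tcp [0.6154 0.0214 0.2812] yaw 7.85 z [-1.e-04  1.e-04 -1.e+00] F [-0.15 -0.32 -1.26] w 0.0361 g 4.0
w 48.4 58.9 rows 195.5 243.5 254.5 scene right [254.2 245.6] hull [[248, 228], [255, 246], [247, 255], [237, 254], [241, 234]]
tilt 17.9 grasp at plate x,z mm [69.9 64.3] res [ 0.  -0.2  0.2  0.5 -0.2  0.1  0.5]
heel [   6.  -181.1   40.9]
tip [ -87.5 -188.1   10.6]
Abot [ -79.9 -187.6   13. ]
Atop [ -81.1 -187.6   16.8]
Bbot [ -48.6 -185.2   23.2]
Btop [ -49.8 -185.3   27. ]
w 52.3 62.0 rows 177.5 238.5 247.5 scene right [345.3 217. ] hull [[330, 227], [332, 206], [338, 202], [346, 218], [340, 226]]
tilt 30.6 grasp at plate x,z mm [62.9 61.2] res [-0.  -0.1  0.2  0.2  0.1 -0.1  1. ]
heel [147.7  -0.5  50. ]
tip [62.9 -0.8 -0.2]
Abot [69.8 -0.7  3.9]
Atop [67.8 -0.7  7.3]
Bbot [98.2 -0.7 20.7]
Btop [96.2 -0.7 24.1]
```

The combined fit is now consistent: the tilt is about 30° and the tip is just touching the base. Next I'll lift, carry to the staging position behind the head and descend partway.

>>> move_arm(steps=[{"dx": 0,"dy": 0,"dz": -1,"spin": 0},{"dx": 0,"dy": 0,"dz": -2,"spin": 0},{"dx": -0.5,"dy": 0,"dz": -1,"spin": 0},{"dx": -1.5,"dy": -0.08,"dz": 0,"spin": 0},{"dx": -2.5,"dy": 0,"dz": 0,"spin": 0},{"dx": -2.5,"dy": 0,"dz": 0,"spin": 0},{"dx": -1.5,"dy": 0,"dz": 0,"spin": 0},{"dx": -0.9,"dy": 0,"dz": 0,"spin": 0},{"dx": -0.4,"dy": 0,"dz": 0,"spin": 0},{"dx": 0,"dy": 0,"dz": 1,"spin": 0},{"dx": 0,"dy": 0,"dz": 1,"spin": 0},{"dx": 0,"dy": 0,"dz": 0,"spin": 0}], squeeze=8)

```text
time: 18.35
ee_pos: [0.5179, 0.0088, 0.2992]
eef_rot: [0.998, 0.068, -0.001, -0.0]
ft_force: [-0.8, -0.4, -2.2]
width: 0.036
grip_force: 8.0
```

```bash
python3 fit.py
```

```text
t 18.35 tcp [0.5179 0.0088 0.2992] yaw 7.85 z [-2.9e-03  6.0e-04 -1.0e+00] F [-0.81 -0.39 -2.22] w 0.036 g 8.0
w 52.3 61.4 rows 177.5 238.5 247.5 scene right [309.16666667 201.        ] hull [[296, 209], [295, 192], [303, 184], [310, 201], [305, 207]]
tilt 31.0 grasp at plate x,z mm [64.4 62.1] res [ 0.   0.   0.  -0.   0.   0.4  0.2]
heel [48.   0.1 66.9]
tip [-36.5  -0.1  16.2]
Abot [-29.6  -0.1  20.3]
Atop [-31.7  -0.1  23.7]
Bbot [-1.3  0.  37.3]
Btop [-3.4 -0.  40.7]
```

>>> move_arm(steps=[{"dx": 0,"dy": 0,"dz": 0.5,"spin": 0},{"dx": 0,"dy": 0,"dz": 0.5,"spin": 0},{"dx": 0,"dy": 0,"dz": 0.43,"spin": 0},{"dx": 0,"dy": 0,"dz": 0,"spin": 0},{"dx": 0,"dy": 0,"dz": 0,"spin": 0},{"dx": 0.4,"dy": 0,"dz": 0,"spin": 0},{"dx": 0.4,"dy": 0,"dz": 0,"spin": 0},{"dx": 0.4,"dy": 0,"dz": 0,"spin": 0},{"dx": 0.3,"dy": 0,"dz": 0,"spin": 0},{"dx": 0,"dy": 0,"dz": 0,"spin": 0}], squeeze=5)

```text
time: 19.45
ee_pos: [0.5331, 0.0108, 0.2865]
eef_rot: [0.998, 0.068, -0.001, -0.0]
ft_force: [-1.2, -0.6, -2.6]
width: 0.036
grip_force: 5.0
```

```bash
python3 fit.py
```

```text
t 19.45 tcp [0.5331 0.0108 0.2865] yaw 7.84 z [-1.1e-03  2.0e-04 -1.0e+00] F [-1.21 -0.61 -2.6 ] w 0.036 g 5.0
w 50.2 59.9 rows 183.5 238.5 248.5 scene right [312.33333333 207.66666667] hull [[298, 215], [301, 197], [307, 191], [313, 209], [308, 214]]
tilt 25.7 grasp at plate x,z mm [67.  64.4] res [ 0.1 -0.   0.   0.2 -0.1  0.4  0.4]
heel [57.5  0.  47.5]
tip [-31.2  -0.2   4.8]
Abot [-24.   -0.2   8.2]
Atop [-25.7  -0.2  11.8]
Bbot [ 5.7 -0.1 22.6]
Btop [ 4.  -0.1 26.2]
```

>>> move_arm(steps=[{"dx": -0.3,"dy": 0,"dz": 0,"spin": 0},{"dx": -0.2,"dy": 0,"dz": 0,"spin": 0},{"dx": 0,"dy": 0,"dz": 0.2,"spin": 0},{"dx": 0,"dy": 0,"dz": 0.15,"spin": 0},{"dx": 0,"dy": 0,"dz": 0,"spin": 0},{"dx": 0,"dy": 0,"dz": 0,"spin": 0}])

```text
time: 20.15
ee_pos: [0.5281, 0.0102, 0.2835]
eef_rot: [0.998, 0.068, 0.0, 0.0]
ft_force: [0.5, -0.2, -1.2]
width: 0.0362
grip_force: 5.0
```

```bash
python3 fit.py
```

```text
t 20.15 tcp [0.5281 0.0102 0.2835] yaw 7.84 z [ 2.e-04 -0.e+00 -1.e+00] F [ 0.49 -0.22 -1.21] w 0.0362 g 5.0
w 50.5 59.7 rows 183.5 238.5 248.5 scene right [311.16666667 208.        ] hull [[297, 215], [299, 198], [303, 192], [306, 192], [312, 208], [306, 215]]
tilt 25.9 grasp at plate x,z mm [67.  64.3] res [ 0.  -0.   0.  -0.   0.1  0.2  0.4]
heel [52.9 -0.  44.7]
tip [-35.8  -0.3   1.6]
Abot [-28.6  -0.2   5.1]
Atop [-30.3  -0.2   8.7]
Bbot [ 1.1 -0.2 19.5]
Btop [-0.6 -0.2 23.1]
```

>>> move_arm(steps=[{"dx": 0.3,"dy": 0,"dz": 0,"spin": 0},{"dx": 0.3,"dy": 0,"dz": 0,"spin": 0},{"dx": 0.3,"dy": 0,"dz": 0,"spin": 0},{"dx": 0.3,"dy": 0,"dz": 0,"spin": 0},{"dx": 0,"dy": 0,"dz": 0,"spin": 0}])

```text
time: 20.75
ee_pos: [0.5403, 0.0119, 0.2834]
eef_rot: [0.998, 0.068, 0.0, -0.0]
ft_force: [-0.5, -0.5, -1.2]
width: 0.0361
grip_force: 5.0
```

```bash
python3 fit.py
```

```text
t 20.75 tcp [0.5403 0.0119 0.2834] yaw 7.84 z [ 2.e-04  2.e-04 -1.e+00] F [-0.5  -0.46 -1.22] w 0.0361 g 5.0
w 50.8 59.8 rows 183.5 238.5 248.5 scene right [315.28571429 209.14285714] hull [[301, 217], [304, 199], [310, 193], [316, 210], [311, 216]]
tilt 25.8 grasp at plate x,z mm [66.6 64. ] res [-0.  -0.   0.1 -0.2  0.2  0.3  0.5]
heel [65.3  0.  45. ]
tip [-23.4  -0.2   2.2]
Abot [-16.2  -0.2   5.7]
Atop [-17.9  -0.2   9.3]
Bbot [13.5 -0.1 20. ]
Btop [11.8 -0.1 23.6]
```

Tilt is unchanged and there's no force, so the tip bar has slid under the head. I'll keep going towards the stem.

>>> move_arm(steps=[{"dx": 0.3,"dy": 0,"dz": 0,"spin": 0},{"dx": 0.3,"dy": 0,"dz": 0,"spin": 0},{"dx": 0.2,"dy": 0,"dz": 0,"spin": 0},{"dx": 0.15,"dy": 0,"dz": 0,"spin": 0},{"dx": 0,"dy": 0,"dz": 0,"spin": 0},{"dx": 0,"dy": 0,"dz": 0,"spin": 0}])

```text
time: 21.45
ee_pos: [0.5493, 0.0131, 0.2834]
eef_rot: [0.998, 0.068, -0.0, 0.0]
ft_force: [0.6, 0.0, -1.7]
width: 0.036
grip_force: 5.0
```

```bash
python3 fit.py
```

```text
t 21.45 tcp [0.5493 0.0131 0.2834] yaw 7.84 z [-1.e-04 -0.e+00 -1.e+00] F [ 0.59  0.04 -1.7 ] w 0.036 g 5.0
w 50.4 59.8 rows 183.5 238.5 248.5 scene right [318.25 210.5 ] hull [[304, 218], [307, 200], [313, 194], [319, 211], [314, 217]]
tilt 25.8 grasp at plate x,z mm [66.9 64.3] res [ 0.  -0.   0.   0.1  0.   0.3  0.4]
heel [74.2  0.  44.6]
tip [-14.5  -0.2   1.8]
Abot [-7.3 -0.2  5.3]
Atop [-9.  -0.2  8.9]
Bbot [22.4 -0.1 19.6]
Btop [20.7 -0.1 23.2]
```

>>> move_arm(steps=[{"dx": 0.12,"dy": -0.02,"dz": 0,"spin": 0},{"dx": 0.1,"dy": 0,"dz": 0.2,"spin": 0},{"dx": 0.2,"dy": 0,"dz": 0.2,"spin": 0},{"dx": 0.27,"dy": 0,"dz": 0.2,"spin": 0},{"dx": 0.27,"dy": 0,"dz": 0.2,"spin": 0},{"dx": 0,"dy": 0,"dz": 0,"spin": 0}], squeeze=4)

```text
time: 22.15
ee_pos: [0.559, 0.0146, 0.275]
eef_rot: [0.998, 0.068, -0.0, -0.0]
ft_force: [-0.6, 0.6, -1.1]
width: 0.0358
grip_force: 4.0
```

```bash
python3 fit.py
```

```text
t 22.15 tcp [0.559  0.0146 0.275 ] yaw 7.84 z [-4.e-04  2.e-04 -1.e+00] F [-0.58  0.57 -1.11] w 0.0358 g 4.0
w 48.5 59.8 rows 189.5 236.5 248.5 scene right [321.16666667 213.        ] hull [[318, 198], [321, 215], [316, 221], [305, 220], [310, 204], [315, 198]]
tilt 17.8 grasp at plate x,z mm [64.9 64.8] res [ 0.1  0.1 -0.1  1.1 -0.2 -0.4  1.1]
heel [78.2  0.3 32.1]
tip [-15.6   0.    2. ]
Abot [-7.9  0.1  4.4]
Atop [-9.2  0.1  8.2]
Bbot [23.5  0.1 14.5]
Btop [22.2  0.1 18.3]
```

>>> move_arm(steps=[{"dx": 0.22,"dy": 0,"dz": 0.2,"spin": 0},{"dx": 0.22,"dy": 0,"dz": 0.2,"spin": 0},{"dx": 0.22,"dy": 0,"dz": 0.2,"spin": 0},{"dx": 0.2,"dy": 0,"dz": 0.2,"spin": 0},{"dx": 0,"dy": 0,"dz": 0,"spin": 0}])

```text
time: 22.75
ee_pos: [0.5675, 0.0158, 0.2671]
eef_rot: [0.998, 0.068, -0.0, -0.0]
ft_force: [-0.3, -0.2, -1.4]
width: 0.0359
grip_force: 4.0
```

```bash
python3 fit.py
```

```text
t 22.75 tcp [0.5675 0.0158 0.2671] yaw 7.84 z [-4.e-04  1.e-04 -1.e+00] F [-0.32 -0.23 -1.38] w 0.0359 g 4.0
w 47.2 59.3 rows 195.5 235.5 248.5 scene right [322.41666667 215.        ] hull [[321, 202], [323, 213], [321, 220], [316, 225], [306, 223], [316, 203]]
tilt 11.2 grasp at plate x,z mm [63.8 65.6] res [ 0.1 -0.1  0.   1.7 -0.3 -0.6  1.9]
heel [80.9  0.2 20.7]
tip [-15.8   0.    1.6]
Abot [-7.9  0.   3.2]
Atop [-8.7  0.   7.1]
Bbot [24.5  0.1  9.6]
Btop [23.7  0.1 13.5]
```

>>> move_arm(steps=[{"dx": 0.18,"dy": 0,"dz": 0.2,"spin": 0},{"dx": 0.16,"dy": 0,"dz": 0.2,"spin": 0},{"dx": 0.15,"dy": 0,"dz": 0.2,"spin": 0},{"dx": 0.14,"dy": 0,"dz": 0.2,"spin": 0},{"dx": 0.12,"dy": 0,"dz": 0.2,"spin": 0},{"dx": 0.12,"dy": 0,"dz": 0.2,"spin": 0},{"dx": 0,"dy": 0,"dz": 0,"spin": 0}])

```text
time: 23.55
ee_pos: [0.576, 0.0169, 0.2551]
eef_rot: [0.998, 0.068, -0.0, -0.0]
ft_force: [-1.0, 0.1, -1.0]
width: 0.0359
grip_force: 4.0
```

```bash
python3 fit.py
```

```text
t 23.55 tcp [0.576  0.0169 0.2551] yaw 7.84 z [-4.e-04  0.e+00 -1.e+00] F [-1.04  0.1  -0.96] w 0.0359 g 4.0
w 39.2 61.2 rows 203.5 247.5 254.5 scene right [323.38461538 215.11538462] hull [[322, 206], [324, 208], [324, 221], [318, 229], [305, 225], [317, 209]]
tilt 12.0 grasp at plate x,z mm [73.3 68.1] res [ 0.1 -2.5  2.7  8.  -4.4 -1.   4.3]
heel [81.7  0.2  4.7]
tip [-14.7  -0.  -15.9]
Abot [ -6.8   0.  -14.2]
Atop [ -7.7   0.  -10.3]
Bbot [25.4  0.1 -7.3]
Btop [24.6  0.1 -3.4]
```

Run:
```python
from fit import *
c,w,s=pickle.load(open('sc.pkl','rb')); R=Ro.from_quat(s['eef_rot']).as_matrix(); g=s['ee_pos']+R@[0,0,L]
print([(r,w['img'][r,320].tolist()) for r in range(196,262,4)])
for t in(0,3,6):
  for zg in(.062,.066): 
    q=[np.radians(t),.064,zg]; print(t,zg,proj(w,plate([[.069,0,.004],[.069,0,.054],[.059,0,.054]],q,g,R))[:,1].round(1),'scene',proj(c,plate([.069,.018,.004],q,g,R))[0].round(1),'z origin,heel',(Q@(plate([[0,0,0],[.074,0,0]],q,g,R)-O).T*1000).round(1).T.tolist())
```

```text
t 23.65 tcp [0.5759 0.0169 0.2553] yaw 7.84 z [-3.e-04 -0.e+00 -1.e+00] F [-1.39 -0.06 -0.88] w 0.0364 g 4.0
[(196, [118, 118, 116]), (200, [140, 140, 136]), (204, [42, 64, 102]), (208, [18, 47, 98]), (212, [0, 42, 97]), (216, [7, 45, 96]), (220, [5, 42, 95]), (224, [12, 46, 97]), (228, [14, 44, 99]), (232, [17, 47, 98]), (236, [24, 70, 145]), (240, [25, 73, 149]), (244, [23, 73, 148]), (248, [17, 61, 133]), (252, [23, 68, 136]), (256, [120, 120, 118]), (260, [123, 122, 117])]
0 0.062 [211.2 240.8 255.7] scene [321.9 222.6] z origin,heel [[2.7, 0.0, 9.1], [76.7, 0.2, 9.1]]
0 0.066 [209.4 237.8 252.5] scene [321.9 223.8] z origin,heel [[2.7, 0.0, 5.1], [76.7, 0.2, 5.1]]
3 0.062 [207.6 240.4 254.9] scene [323.  222.9] z origin,heel [[6.1, 0.0, 5.8], [80.0, 0.2, 9.7]]
3 0.066 [205.6 237.1 251.3] scene [323.  224.1] z origin,heel [[6.3, 0.0, 1.8], [80.2, 0.2, 5.7]]
6 0.062 [204.1 240.  254. ] scene [324.  223.1] z origin,heel [[9.6, 0.1, 2.7], [83.2, 0.2, 10.5]]
6 0.066 [201.8 236.4 250.3] scene [324.1 224.3] z origin,heel [[10.0, 0.1, -1.2], [83.6, 0.2, 6.5]]
```

>>> move_arm(steps=[{"dx": 0.1,"dy": 0,"dz": 0.2,"spin": 0},{"dx": 0.05,"dy": 0,"dz": 0.15,"spin": 0},{"dx": 0,"dy": 0,"dz": 0.1,"spin": 0},{"dx": 0,"dy": 0,"dz": 0,"spin": 0}], squeeze=3.5)

```text
time: 24.05
ee_pos: [0.5774, 0.0171, 0.2508]
eef_rot: [0.998, 0.068, -0.0, 0.0]
ft_force: [0.5, -0.8, -0.8]
width: 0.0362
grip_force: 3.5
```

```bash
cat > rows.py <<'E'
from fit import *
w=cam('wrist'); c=cam('scene'); pickle.dump((c,w,s),open('sc.pkl','wb'))
b=w['img'][:,310:331,2].mean(1)-w['img'][:,310:331,0].mean(1); d=np.diff(w['img'][:,310:331,2].mean(1)); print([(r,b[r].round(0)) for r in range(198,258,2)])
g=s['ee_pos']+R@[0,0,L]
for t in(0,3): 
    for zg in(.064,.068): print(t,zg,proj(w,plate([[.074,0,.004],[.069,0,.004],[.069,0,.054],[.059,0,.054]],[np.radians(t),.064,zg],g,R))[:,1].round(1))
print('grasp anchor mm',(Q@(g-O)*1000).round(1))
E
python3 rows.py
```

```text
t 24.05 tcp [0.5774 0.0171 0.2508] yaw 7.84 z [-1.e-04 -0.e+00 -1.e+00] F [ 0.46 -0.82 -0.78] w 0.0362 g 3.5
[(198, np.float64(-4.0)), (200, np.float64(-5.0)), (202, np.float64(-5.0)), (204, np.float64(12.0)), (206, np.float64(76.0)), (208, np.float64(82.0)), (210, np.float64(83.0)), (212, np.float64(84.0)), (214, np.float64(82.0)), (216, np.float64(84.0)), (218, np.float64(84.0)), (220, np.float64(84.0)), (222, np.float64(85.0)), (224, np.float64(84.0)), (226, np.float64(83.0)), (228, np.float64(84.0)), (230, np.float64(84.0)), (232, np.float64(87.0)), (234, np.float64(108.0)), (236, np.float64(124.0)), (238, np.float64(126.0)), (240, np.float64(126.0)), (242, np.float64(126.0)), (244, np.float64(125.0)), (246, np.float64(126.0)), (248, np.float64(115.0)), (250, np.float64(113.0)), (252, np.float64(117.0)), (254, np.float64(116.0)), (256, np.float64(50.0))]
0 0.064 [204.1 210.3 239.3 254. ]
0 0.068 [202.4 208.5 236.4 250.9]
3 0.064 [200.5 206.6 238.7 253.1]
3 0.068 [198.6 204.6 235.5 249.6]
grasp anchor mm [68.3  0.2 66.8]
```

>>> move_arm(steps=[{"dx": 0,"dy": 0,"dz": 0.1,"spin": 0},{"dx": 0,"dy": 0,"dz": 0.1,"spin": 0},{"dx": 0,"dy": 0,"dz": 0,"spin": 0},{"dx": 0,"dy": 0,"dz": 0,"spin": 0}])

```text
time: 24.55
ee_pos: [0.5774, 0.0171, 0.2489]
eef_rot: [0.998, 0.068, -0.0, 0.0]
ft_force: [-0.3, 0.7, -1.3]
width: 0.0363
grip_force: 3.5
```

```bash
python3 rows.py; python3 st.py
```

```text
t 24.55 tcp [0.5774 0.0171 0.2489] yaw 7.84 z [-1.e-04 -1.e-04 -1.e+00] F [-0.28  0.7  -1.32] w 0.0363 g 3.5
[(198, np.float64(-5.0)), (200, np.float64(-5.0)), (202, np.float64(-5.0)), (204, np.float64(13.0)), (206, np.float64(76.0)), (208, np.float64(84.0)), (210, np.float64(83.0)), (212, np.float64(84.0)), (214, np.float64(83.0)), (216, np.float64(82.0)), (218, np.float64(83.0)), (220, np.float64(84.0)), (222, np.float64(84.0)), (224, np.float64(83.0)), (226, np.float64(82.0)), (228, np.float64(84.0)), (230, np.float64(85.0)), (232, np.float64(85.0)), (234, np.float64(107.0)), (236, np.float64(124.0)), (238, np.float64(126.0)), (240, np.float64(125.0)), (242, np.float64(126.0)), (244, np.float64(125.0)), (246, np.float64(126.0)), (248, np.float64(116.0)), (250, np.float64(116.0)), (252, np.float64(119.0)), (254, np.float64(116.0)), (256, np.float64(50.0))]
0 0.064 [204.1 210.3 239.3 254. ]
0 0.068 [202.4 208.5 236.4 250.9]
3 0.064 [200.5 206.6 238.7 253.1]
3 0.068 [198.6 204.6 235.5 249.6]
grasp anchor mm [68.2  0.1 64.9]
t 24.65 tcp [0.5774 0.0171 0.2489] yaw 7.84 z [-1.e-04 -1.e-04 -1.e+00] F [-1.11 -0.37 -1.76] w 0.0359 g 3.5
```

>>> move_arm(steps=[{"dx": 0,"dy": 0,"dz": 0.1,"spin": 0},{"dx": 0,"dy": 0,"dz": 0.1,"spin": 0},{"dx": 0,"dy": 0,"dz": 0,"spin": 0},{"dx": 0,"dy": 0,"dz": 0,"spin": 0}])

```text
time: 25.05
ee_pos: [0.5775, 0.0171, 0.247]
eef_rot: [0.998, 0.068, 0.0, 0.0]
ft_force: [0.4, 0.1, -0.7]
width: 0.0356
grip_force: 3.5
```

```bash
python3 rows.py
```

```text
t 25.05 tcp [0.5775 0.0171 0.247 ] yaw 7.84 z [ 2.e-04 -0.e+00 -1.e+00] F [ 0.42  0.13 -0.72] w 0.0356 g 3.5
[(198, np.float64(-5.0)), (200, np.float64(-5.0)), (202, np.float64(-6.0)), (204, np.float64(5.0)), (206, np.float64(58.0)), (208, np.float64(85.0)), (210, np.float64(82.0)), (212, np.float64(83.0)), (214, np.float64(84.0)), (216, np.float64(84.0)), (218, np.float64(84.0)), (220, np.float64(85.0)), (222, np.float64(84.0)), (224, np.float64(84.0)), (226, np.float64(84.0)), (228, np.float64(82.0)), (230, np.float64(85.0)), (232, np.float64(86.0)), (234, np.float64(108.0)), (236, np.float64(123.0)), (238, np.float64(125.0)), (240, np.float64(125.0)), (242, np.float64(125.0)), (244, np.float64(126.0)), (246, np.float64(125.0)), (248, np.float64(114.0)), (250, np.float64(117.0)), (252, np.float64(118.0)), (254, np.float64(118.0)), (256, np.float64(94.0))]
0 0.064 [204.2 210.3 239.3 254.1]
0 0.068 [202.5 208.5 236.4 250.9]
3 0.064 [200.5 206.6 238.7 253.1]
3 0.068 [198.7 204.6 235.5 249.7]
grasp anchor mm [68.4  0.2 63. ]
```

>>> move_arm(steps=[{"dx": 0,"dy": 0,"dz": 0.1,"spin": 0},{"dx": 0,"dy": 0,"dz": 0.1,"spin": 0},{"dx": 0,"dy": 0,"dz": 0,"spin": 0}])

```text
time: 25.45
ee_pos: [0.5776, 0.0171, 0.2451]
eef_rot: [0.998, 0.068, 0.0, 0.0]
ft_force: [-0.4, -0.3, 2.0]
width: 0.0357
grip_force: 3.5
```

>>> move_arm(steps=[{"dx": 0,"dy": 0,"dz": 0.05,"spin": 0},{"dx": 0,"dy": 0,"dz": 0.05,"spin": 0},{"dx": 0,"dy": 0,"dz": 0,"spin": 0}])

```text
time: 25.75
ee_pos: [0.5777, 0.0172, 0.2443]
eef_rot: [0.998, 0.068, 0.0, 0.0]
ft_force: [0.6, 0.6, 4.2]
width: 0.0363
grip_force: 3.5
```

```bash
python3 rows.py
```

```text
t 25.75 tcp [0.5777 0.0172 0.2443] yaw 7.84 z [ 9.e-04 -1.e-04 -1.e+00] F [0.64 0.58 4.2 ] w 0.0363 g 3.5
[(198, np.float64(-3.0)), (200, np.float64(-5.0)), (202, np.float64(-6.0)), (204, np.float64(-5.0)), (206, np.float64(9.0)), (208, np.float64(65.0)), (210, np.float64(82.0)), (212, np.float64(83.0)), (214, np.float64(83.0)), (216, np.float64(81.0)), (218, np.float64(83.0)), (220, np.float64(84.0)), (222, np.float64(84.0)), (224, np.float64(84.0)), (226, np.float64(84.0)), (228, np.float64(83.0)), (230, np.float64(84.0)), (232, np.float64(84.0)), (234, np.float64(93.0)), (236, np.float64(119.0)), (238, np.float64(125.0)), (240, np.float64(125.0)), (242, np.float64(125.0)), (244, np.float64(125.0)), (246, np.float64(126.0)), (248, np.float64(120.0)), (250, np.float64(113.0)), (252, np.float64(118.0)), (254, np.float64(117.0)), (256, np.float64(116.0))]
0 0.064 [204.2 210.3 239.3 254.1]
0 0.068 [202.5 208.5 236.4 250.9]
3 0.064 [200.6 206.6 238.7 253.1]
3 0.068 [198.7 204.7 235.5 249.7]
grasp anchor mm [68.6  0.2 60.3]
```

>>> move_arm(steps=[{"dx": 0,"dy": 0,"dz": -0.1,"spin": 0},{"dx": 0,"dy": 0,"dz": 0,"spin": 0},{"dx": 0,"dy": 0,"dz": 0,"spin": 0},{"dx": 0,"dy": 0,"dz": 0,"spin": 0},{"dx": 0,"dy": 0,"dz": -1,"spin": 0},{"dx": 0,"dy": 0,"dz": -2,"spin": 0},{"dx": 0,"dy": 0,"dz": -2,"spin": 0},{"dx": 0,"dy": 0,"dz": -1,"spin": 0}], claw=5.5)

```text
time: 26.65
ee_pos: [0.5779, 0.0174, 0.3073]
eef_rot: [0.998, 0.068, 0.001, 0.0]
ft_force: [0.1, -0.8, -0.1]
width: 0.0549
grip_force: 0.0
```

>>> move_arm(steps=[{"dx": 0.49,"dy": 0,"dz": 0,"spin": 0.1428},{"dx": 0,"dy": 0,"dz": 0,"spin": 0.1428},{"dx": 0,"dy": 0,"dz": 0,"spin": 0.1428},{"dx": 0,"dy": 0,"dz": 0,"spin": 0.1428},{"dx": 0,"dy": 0,"dz": 0,"spin": 0.1428},{"dx": 0,"dy": 0,"dz": 0,"spin": 0.1428},{"dx": 0,"dy": 0,"dz": 0,"spin": 0.1428},{"dx": 0,"dy": 0,"dz": 0,"spin": 0.1428},{"dx": 0,"dy": 0,"dz": 0,"spin": 0.1428},{"dx": 0,"dy": 0,"dz": 0,"spin": 0.1428},{"dx": 0,"dy": 0,"dz": 0,"spin": 0.1428}], claw=4)

```text
time: 27.8
ee_pos: [0.5818, 0.0157, 0.2854]
eef_rot: [0.862, -0.506, -0.019, 0.012]
ft_force: [-0.0, -0.1, -1.4]
width: 0.04
grip_force: 0.0
```

>>> move_arm(steps=[{"dx": 0,"dy": 0,"dz": 0,"spin": 0},{"dx": 0,"dy": 0,"dz": 0,"spin": 0}])

```text
time: 28.0
ee_pos: [0.582, 0.0172, 0.2851]
eef_rot: [0.864, -0.503, -0.019, 0.013]
ft_force: [-0.3, -0.0, 0.4]
width: 0.0395
grip_force: 0.0
```

```bash
T=100 python3 finpos.py
```

```text
t 28.0 tcp [0.582  0.0172 0.2851] yaw -60.45 z [-0.0453 -0.0036 -0.999 ] F [-0.28 -0.02  0.36] w 0.0395 g 0.0
[-0.49  0.37  0.46  1.72 -0.18  1.14 -2.59]
blue [ 293  179   62   61 1913] [320.8 215. ] [48.2 60.8] 22.6 as fin top: centre [65.1 -4.8 54. ] corners [[83.0, 18.2], [82.5, -28.2], [47.9, -27.0], [46.0, 20.9]] [ 31. 100. 203.]
bright [ 293  186   62   54 1597] [322.7 215.7] [42.5 61.9] 24.4 as fin top: centre [63.6 -4.8 54. ] corners [[80.1, 18.2], [78.4, -28.9], [47.8, -26.9], [47.5, 21.7]] [ 33. 102. 204.]
```

Positive spin runs joint 7 to its limit, so I'll spin the other way.

>>> move_arm(steps=[{"dx": 0,"dy": 0,"dz": 0,"spin": -0.145},{"dx": 0,"dy": 0,"dz": 0,"spin": -0.145},{"dx": 0,"dy": 0,"dz": 0,"spin": -0.145},{"dx": 0,"dy": 0,"dz": 0,"spin": -0.145},{"dx": 0,"dy": 0,"dz": 0,"spin": -0.145},{"dx": 0,"dy": 0,"dz": 0,"spin": -0.145},{"dx": 0,"dy": 0,"dz": 0,"spin": -0.145},{"dx": 0,"dy": 0,"dz": 0,"spin": -0.145},{"dx": 0,"dy": 0,"dz": 0,"spin": -0.145},{"dx": 0,"dy": 0,"dz": 0,"spin": -0.145},{"dx": 0,"dy": 0,"dz": 0,"spin": -0.145},{"dx": 0,"dy": 0,"dz": 0,"spin": -0.145}])

```text
time: 29.25
ee_pos: [0.5821, 0.015, 0.286]
eef_rot: [0.941, 0.337, -0.021, -0.007]
ft_force: [-0.9, -0.3, -0.4]
width: 0.0401
grip_force: 0.0
```

```bash
python3 -c "
from st import *
print(s['joint_positions'].round(2))"
```

```text
t 29.25 tcp [0.5821 0.015  0.286 ] yaw 39.42 z [-0.0436 -0.0012 -0.999 ] F [-0.93 -0.3  -0.36] w 0.0401 g 0.0
[-0.25  0.35  0.18  1.71 -0.07  1.14 -0.93]
```

Hitting that limit left the tool tilted 2.5° towards −x, and spins alone can't undo it. Reaching outward against the reach limit should tilt it back, so I'll finish the turn, rise and extend.

>>> move_arm(steps=[{"dx": 0,"dy": 0,"dz": -2,"spin": -0.145},{"dx": 0,"dy": 0,"dz": -2,"spin": -0.145},{"dx": 0,"dy": 0,"dz": -2,"spin": -0.145},{"dx": 0,"dy": 0,"dz": -2,"spin": -0.145},{"dx": 0,"dy": 0,"dz": -2,"spin": -0.145},{"dx": 0,"dy": 0,"dz": 0,"spin": -0.145},{"dx": 0,"dy": 0,"dz": 0,"spin": -0.145},{"dx": 0,"dy": 4,"dz": 0,"spin": 0},{"dx": 0,"dy": 5,"dz": 0,"spin": 0},{"dx": 0,"dy": 5,"dz": 0,"spin": 0},{"dx": 0,"dy": 5,"dz": 0,"spin": 0},{"dx": 0,"dy": 3,"dz": 0,"spin": 0}])

```text
time: 30.45
ee_pos: [0.8067, 0.041, 0.3746]
eef_rot: [0.662, 0.749, -0.014, -0.017]
ft_force: [-0.1, 0.2, -0.2]
width: 0.0397
grip_force: 0.0
```

```bash
echo "print(s['joint_positions'].round(2))" >> st.py; python3 st.py
```

```text
t 30.45 tcp [0.8067 0.041  0.3746] yaw 97.07 z [-0.0447  0.0019 -0.999 ] F [-0.11  0.19 -0.2 ] w 0.0397 g 0.0
[-0.14  0.81  0.07  0.81 -0.06  1.56  0.04]
```

>>> move_arm(steps=[{"dx": 0,"dy": 2,"dz": 0,"spin": 0},{"dx": 0,"dy": 2,"dz": 0,"spin": 0},{"dx": 0,"dy": 1,"dz": 0,"spin": 0}])

```text
time: 30.75
ee_pos: [0.8553, 0.0456, 0.3725]
eef_rot: [0.663, 0.749, -0.014, -0.018]
ft_force: [1.1, -0.1, -0.7]
width: 0.0401
grip_force: 0.0
```

```bash
python3 st.py
```

```text
t 30.75 tcp [0.8553 0.0456 0.3725] yaw 96.97 z [-0.0451  0.0028 -0.999 ] F [ 1.1  -0.06 -0.67] w 0.0401 g 0.0
[-0.13  0.99  0.08  0.51 -0.08  1.69  0.03]
```

>>> move_arm(steps=[{"dx": 0,"dy": 1.5,"dz": 0,"spin": 0},{"dx": 0,"dy": 1,"dz": 0,"spin": 0},{"dx": 0,"dy": 1,"dz": 0,"spin": 0}])

```text
time: 31.05
ee_pos: [0.8852, 0.0477, 0.3699]
eef_rot: [0.663, 0.748, -0.013, -0.018]
ft_force: [53.5, 9.5, 18.5]
width: 0.0399
grip_force: 0.0
```

```bash
python3 st.py
```

```text
t 31.05 tcp [0.8852 0.0477 0.3699] yaw 96.84 z [-0.0432  0.0044 -0.9991] F [53.54  9.47 18.5 ] w 0.0399 g 0.0
[-0.12  1.19  0.17  0.16 -0.17  1.84  0.03]
```

>>> move_arm(steps=[{"dx": 0,"dy": 0,"dz": 0,"spin": 0},{"dx": 0,"dy": 0,"dz": 0,"spin": 0}])

```text
time: 31.25
ee_pos: [0.8853, 0.0496, 0.3709]
eef_rot: [0.663, 0.749, -0.013, -0.015]
ft_force: [-0.5, -0.5, 0.4]
width: 0.0401
grip_force: 0.0
```

```bash
python3 st.py
```

```text
t 31.25 tcp [0.8853 0.0496 0.3709] yaw 96.94 z [-4.020e-02  5.000e-04 -9.992e-01] F [-0.47 -0.53  0.37] w 0.0401 g 0.0
[-0.12  1.19  0.17  0.16 -0.17  1.84  0.03]
```

>>> move_arm(steps=[{"dx": 0,"dy": 0.4,"dz": 0,"spin": 0},{"dx": 0,"dy": 0.4,"dz": 0,"spin": 0},{"dx": 0,"dy": 0,"dz": 0,"spin": 0}])

```text
time: 31.55
ee_pos: [0.8864, 0.0529, 0.3718]
eef_rot: [0.662, 0.75, -0.011, -0.012]
ft_force: [-0.0, -0.7, -0.6]
width: 0.0402
grip_force: 0.0
```

```bash
sed -i 's/joint_positions.\].round(2)/joint_positions"].round(4)/;s/s\[.joint/s["joint/' st.py; python3 st.py
```

```text
t 31.55 tcp [0.8864 0.0529 0.3718] yaw 97.11 z [-3.160e-02 -6.000e-04 -9.995e-01] F [-0.   -0.68 -0.59] w 0.0402 g 0.0
[-0.1351  1.1902  0.2974  0.1606 -0.2852  1.8291  0.0366]
```

>>> move_arm(steps=[{"dx": 0,"dy": 0.4,"dz": 0,"spin": 0},{"dx": 0,"dy": 0.4,"dz": 0,"spin": 0},{"dx": 0,"dy": 0.4,"dz": 0,"spin": 0},{"dx": 0,"dy": 0.4,"dz": 0,"spin": 0},{"dx": 0,"dy": 0,"dz": 0,"spin": 0}])

```text
time: 32.05
ee_pos: [0.8896, 0.0549, 0.3669]
eef_rot: [0.662, 0.75, -0.008, -0.008]
ft_force: [0.3, 0.6, -0.4]
width: 0.04
grip_force: 0.0
```

```bash
python3 st.py
```

```text
t 32.05 tcp [0.8896 0.0549 0.3669] yaw 97.16 z [-0.0232 -0.001  -0.9997] F [ 0.32  0.59 -0.43] w 0.04 g 0.0
[-0.1524  1.2076  0.5148  0.1606 -0.4921  1.8164  0.0532]
```

>>> move_arm(steps=[{"dx": 0,"dy": 0.5,"dz": 0,"spin": 0},{"dx": 0,"dy": 0.5,"dz": 0,"spin": 0},{"dx": 0,"dy": 0.5,"dz": 0,"spin": 0},{"dx": 0,"dy": 0.5,"dz": 0,"spin": 0},{"dx": 0,"dy": 0.5,"dz": 0,"spin": 0},{"dx": 0,"dy": 0.5,"dz": 0,"spin": 0},{"dx": 0,"dy": 0,"dz": 0,"spin": 0}])

```text
time: 32.75
ee_pos: [0.8952, 0.0576, 0.3592]
eef_rot: [0.661, 0.75, -0.002, -0.002]
ft_force: [-1.0, -0.2, 0.5]
width: 0.0404
grip_force: 0.0
```

```bash
python3 st.py
```

```text
t 32.75 tcp [0.8952 0.0576 0.3592] yaw 97.19 z [-5.e-03 -3.e-04 -1.e+00] F [-1.   -0.16  0.54] w 0.0404 g 0.0
[-0.1706  1.2372  0.8152  0.1606 -0.7823  1.7972  0.0745]
```

>>> move_arm(steps=[{"dx": 0,"dy": -2,"dz": 0,"spin": 0},{"dx": 0,"dy": -3,"dz": 0,"spin": 0},{"dx": 0,"dy": -4,"dz": 0,"spin": 0},{"dx": 0,"dy": -5,"dz": 0,"spin": 0},{"dx": 0,"dy": -5,"dz": 0,"spin": 0},{"dx": 0,"dy": -5,"dz": 0,"spin": 0},{"dx": 0,"dy": -4,"dz": 0,"spin": 0},{"dx": 0,"dy": -2.5,"dz": 2,"spin": 0},{"dx": 0,"dy": -1,"dz": 2,"spin": -0.009},{"dx": 0,"dy": 0,"dz": 1.5,"spin": 0},{"dx": 0,"dy": 0,"dz": 0,"spin": 0},{"dx": 0,"dy": 0,"dz": 0,"spin": 0}])

```text
time: 33.95
ee_pos: [0.6287, 0.0261, 0.3083]
eef_rot: [0.659, 0.752, -0.002, 0.001]
ft_force: [-0.0, 0.0, 0.4]
width: 0.0397
grip_force: 0.0
```

```bash
python3 finpos.py; python3 -c "
from st import *
to((.5828,.0182))"
```

```text
t 33.95 tcp [0.6287 0.0261 0.3083] yaw 97.61 z [-0.0016 -0.0044 -1.    ] F [-0.02  0.    0.42] w 0.0397 g 0.0
[-0.8396  0.6017  1.0146  1.6079 -0.5292  1.2357  0.4086]
[-0.84  0.6   1.01  1.61 -0.53  1.24  0.41]
blue [ 230  178   47   54 1624] [253.7 205.3] [53.  44.5] 86.7 as fin top: centre [67.5  6.1 54. ] corners [[50.2, 27.1], [85.4, 29.1], [85.7, -16.1], [48.3, -18.5]] [ 29.  95. 194.]
bright [ 230  178   45   54 1333] [252.  204.5] [53. 44.] 90.0 as fin top: centre [66.2  6.7 54. ] corners [[50.4, 28.8], [85.1, 28.7], [82.8, -16.6], [46.0, -16.7]] [ 30.  96. 195.]
t 34.0 tcp [0.6288 0.0258 0.3087] yaw 97.58 z [-9.0e-04 -4.5e-03 -1.0e+00] F [-0.24  0.11  0.25] w 0.0399 g 0.0
[-0.8396  0.6015  1.0154  1.6076 -0.5293  1.2357  0.4087]
tool cm for (0.5828, 0.0182) [-0.14 -4.66  0.01]
```

>>> move_arm(steps=[{"dx": 0,"dy": -2,"dz": 0,"spin": 0},{"dx": -0.14,"dy": -2,"dz": 0,"spin": 0},{"dx": 0,"dy": -0.66,"dz": 0,"spin": 0},{"dx": 0,"dy": 0,"dz": 0,"spin": 0},{"dx": 0,"dy": 0,"dz": 0,"spin": 0}])

```text
time: 34.5
ee_pos: [0.5826, 0.0186, 0.3086]
eef_rot: [0.659, 0.752, -0.002, 0.001]
ft_force: [0.1, 0.9, -0.2]
width: 0.0405
grip_force: 0.0
```

Run:
```python
from fit import *
c=cam('wrist','f2.png'); im=c['img']
for t,z in(('top',.054),('bot',.004)):
    P=[[x,y,z] for x in(.0687,.0787) for y in(.018,-.018)]; print(t,proj(c,np.array(P)@Q+O).round(0).tolist())
cv2.imwrite('pics/f2c.png',cv2.resize(im[140:260,240:400,::-1],None,fx=5,fy=5,interpolation=cv2.INTER_CUBIC))
```

```text
t 34.5 tcp [0.5826 0.0186 0.3086] yaw 97.57 z [-7.0e-04 -3.6e-03 -1.0e+00] F [ 0.08  0.91 -0.18] w 0.0405 g 0.0
[-0.9362  0.5049  1.0738  1.7373 -0.472   1.1888  0.4002]
top [[312.0, 190.0], [313.0, 231.0], [325.0, 190.0], [325.0, 231.0]]
bot [[314.0, 175.0], [314.0, 210.0], [324.0, 175.0], [324.0, 210.0]]
```

View pics/f2c.png

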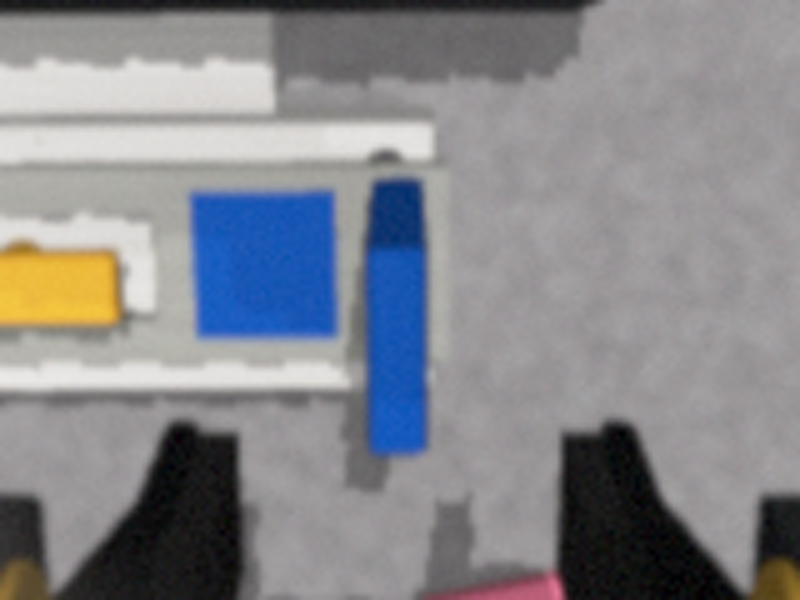

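The picture shows the head bar inside the eye, the plate lying on the base, and the fin's top face at (397,350) centred between the fingertips (238 and 562). I'll descend and pinch across the fin's 10 mm.

>>> move_arm(steps=[{"dx": 0,"dy": 0.04,"dz": 2,"spin": 0},{"dx": 0,"dy": 0,"dz": 3,"spin": 0},{"dx": 0,"dy": 0,"dz": 2.5,"spin": 0},{"dx": 0,"dy": 0,"dz": 1,"spin": 0},{"dx": 0,"dy": 0,"dz": 0.5,"spin": 0},{"dx": 0,"dy": 0,"dz": 0,"spin": 0},{"dx": 0,"dy": 0,"dz": 0,"spin": 0}])

```text
time: 35.25
ee_pos: [0.5826, 0.0178, 0.2191]
eef_rot: [0.659, 0.752, -0.001, 0.001]
ft_force: [0.6, -0.5, 0.9]
width: 0.0401
grip_force: 0.0
```

>>> move_arm(steps=[{"dx": 0,"dy": 0,"dz": 0,"spin": 0},{"dx": 0,"dy": 0,"dz": 0,"spin": 0},{"dx": 0,"dy": 0,"dz": 0,"spin": 0},{"dx": 0,"dy": 0,"dz": 0,"spin": 0},{"dx": 0,"dy": 0,"dz": 0,"spin": 0},{"dx": 0,"dy": 0,"dz": 0,"spin": 0}], claw=0.5, squeeze=8)

```text
time: 35.85
ee_pos: [0.5821, 0.0179, 0.2182]
eef_rot: [0.659, 0.752, -0.002, 0.001]
ft_force: [-0.5, 0.5, 1.2]
width: 0.0103
grip_force: 8.0
```

```bash
cat > g.py <<'E'
from fit import *
g=s['ee_pos']+R@[0,0,L]; print('grasp anchor mm',(Q@(g-O)*1000).round(1)); print('head/eye px')
c=cam('wrist'); im=c['img'].astype(int); pickle.dump((c,s),open('gg.pkl','wb'))
hsv=cv2.cvtColor(c['img'],cv2.COLOR_RGB2HSV); m=cv2.inRange(hsv,(18,120,150),(34,255,255)); n,l,st,ce=cv2.connectedComponentsWithStats(m); 
for i in np.argsort(-st[1:,4])[:2]+1: print('brass',st[i])
bl=((im[:,:,2]-im[:,:,0]>60)&(im[:,:,2]>60)).astype(np.uint8); n,l,st,ce=cv2.connectedComponentsWithStats(bl)
for i in np.argsort(-st[1:,4])[:3]+1: print('blue',st[i],ce[i].round(1))
print('pred head end +x corners',proj(c,np.array([[.022,.007,.0172],[.022,-.007,.0172]])@Q+O).round(1).tolist())
E
python3 g.py
```

```text
t 35.85 tcp [0.5821 0.0179 0.2182] yaw 97.54 z [-0.0018 -0.0035 -1.    ] F [-0.53  0.48  1.24] w 0.0103 g 8.0
[-0.8576  0.6113  0.9711  1.8088 -0.5777  1.0386  0.4695]
grasp anchor mm [72.6 -0.2 34.2]
head/eye px
brass [169 230  68  21 992]
brass [287 271   3  26  58]
blue [ 598  123   42  119 2334] [625.4 194.9]
blue [ 259  211   43   32 1145] [279.3 224.5]
blue [309 208  21  56 981] [319.3 237.2]
pred head end +x corners [[237.2, 230.1], [239.2, 250.1]]
```

Run:
```python
from fit import *
# f2 image pose: rebuild camera from f2 state is not stored; use constant hand-eye from gg
c,sg=pickle.load(open('gg.pkl','rb')); Rg=Ro.from_quat(sg['eef_rot']).as_matrix(); Rc=np.array(c['R']); pc=-Rc.T@c['t']
Rtc=Rg.T@Rc.T; ptc=Rg.T@(pc-sg['ee_pos'])
def camat(p,yaw,z):
    x=np.array([np.cos(yaw),np.sin(yaw),0]); z=np.array(z,float); z/=np.linalg.norm(z); x-=z*(x@z); x/=np.linalg.norm(x); Rt=np.c_[x,np.cross(z,x),z]
    Rn=(Rt@Rtc).T; return dict(c,R=Rn,t=-Rn@(np.array(p)+Rt@ptc))
f=camat([.5826,.0186,.3086],np.radians(97.57),[-.0007,-.0036,-1])
px=lambda u,v:[(u+.5)/5-.5+240,(v+.5)/5-.5+140]
for n,uv,z in(('eye fin-side edge',px(155,270),.024),('head +end',px(118,290),.0372),('plate heel',px(447,260),.024),('base +end',px(435,140),.02),('fin inner top',px(368,350),.074),('fin outer top',px(427,350),.074),('sticker L',px(195,265),.024)):
    print(n,((ray(f,[uv],z)[0]-O)@Q.T*1000).round(1))
bl=c['img'].astype(int); 
for n,uv,z in(('now head +end',(236.5,240),.0372),('fin top inner',(308.5,250),.074),('fin top outer',(329.5,250),.074),('sticker L',(258.5,225),.024),('sticker R',(301.5,225),.024)): print(n,((ray(c,[uv],z)[0]-O)@Q.T*1000).round(1))
print('fin blue row extents at 215..260',[(r,np.nonzero((bl[r,302:340,2]-bl[r,302:340,0])>60)[0][[0,-1]]+302) for r in (212,235,245,258)])
# eye edge in current image: row profile between head end and sticker
print([int(v) for v in bl[222:228,228:262].sum(2).mean(0)])
```

```text
t 35.9 tcp [0.5821 0.0179 0.2182] yaw 97.54 z [-0.0016 -0.0035 -1.    ] F [-0.39 -0.34  2.05] w 0.0097 g 8.0
[-0.8576  0.6112  0.9711  1.8088 -0.5777  1.0385  0.4695]
eye fin-side edge [26.2 -0.7  4. ]
head +end [21.4 -0.5 17.2]
plate heel [83.5  1.2  4. ]
base +end [81.1 24.3  0. ]
fin inner top [69.1  1.2 54. ]
fin outer top [78.7  1.1 54. ]
sticker L [34.1  0.3  4. ]
now head +end [20.9  0.1 17.2]
fin top inner [68.1 13.1 54. ]
fin top outer [78.4 13.1 54. ]
sticker L [32.5  4.7  4. ]
sticker R [61.4  4.7  4. ]
fin blue row extents at 215..260 [(212, array([313, 326])), (235, array([310, 328])), (245, array([309, 329])), (258, array([310, 329]))]
[620, 620, 621, 619, 621, 620, 620, 622, 617, 623, 625, 624, 624, 623, 621, 624, 621, 620, 618, 610, 571, 520, 493, 486, 485, 487, 482, 483, 481, 481, 471, 425, 349, 295]
```

Run:
```python
from fit import *
c,sg=pickle.load(open('gg.pkl','rb'))
for n,uv,z in(('eye edge',(248.4,225),.024),('head end',(236.5,240),.0372)): print(n,((ray(c,[uv],z)[0]-O)@Q.T*1000).round(1))
im=c['img'].astype(int).sum(2)
print('col profiles rows', [int(v) for v in im[200:262,252:256].mean(1)])  # plate/base edges beside the eye
```

```text
t 35.9 tcp [0.5821 0.0179 0.2182] yaw 97.54 z [-0.0016 -0.0035 -1.    ] F [-0.39 -0.34  2.05] w 0.0097 g 8.0
[-0.8576  0.6112  0.9711  1.8088 -0.5777  1.0385  0.4695]
eye edge [25.7  4.7  4. ]
head end [20.9  0.1 17.2]
col profiles rows [619, 540, 406, 380, 441, 477, 485, 488, 486, 487, 483, 477, 480, 480, 486, 485, 481, 480, 480, 478, 479, 473, 475, 477, 488, 488, 488, 490, 493, 487, 485, 481, 480, 476, 478, 481, 480, 463, 374, 246, 125, 96, 97, 97, 95, 106, 101, 105, 107, 111, 118, 119, 119, 120, 126, 128, 126, 128, 133, 130, 129, 135]
```

>>> move_arm(steps=[{"dx": 0,"dy": 0,"dz": 0,"spin": 0},{"dx": 0,"dy": 0,"dz": 0,"spin": 0},{"dx": 0,"dy": 0,"dz": 0,"spin": 0},{"dx": 0,"dy": 0,"dz": -0.15,"spin": 0},{"dx": 0,"dy": 0,"dz": -0.1,"spin": 0},{"dx": 0,"dy": -0.2,"dz": 0,"spin": 0},{"dx": 0,"dy": -0.3,"dz": 0,"spin": 0},{"dx": 0,"dy": -0.3,"dz": 0,"spin": 0},{"dx": 0,"dy": -0.18,"dz": 0,"spin": 0},{"dx": 0,"dy": 0,"dz": 0,"spin": 0},{"dx": 0,"dy": 0,"dz": 0,"spin": 0}], squeeze=50)

```text
time: 37.0
ee_pos: [0.5723, 0.0167, 0.2206]
eef_rot: [0.659, 0.752, -0.002, 0.0]
ft_force: [-0.9, -0.0, -1.6]
width: 0.0098
grip_force: 50.0
```

Centred to within about 0.3 mm in x; y needs about −0.6 mm. I'll correct y, then raise the plate slowly against the head.

>>> move_arm(steps=[{"dx": -0.06,"dy": 0,"dz": -0.1,"spin": 0},{"dx": 0,"dy": 0,"dz": -0.1,"spin": 0},{"dx": 0,"dy": 0,"dz": -0.1,"spin": 0},{"dx": 0,"dy": 0,"dz": -0.05,"spin": 0},{"dx": 0,"dy": 0,"dz": 0,"spin": 0},{"dx": 0,"dy": 0,"dz": 0,"spin": 0}], squeeze=60)

```text
time: 37.65
ee_pos: [0.5724, 0.0161, 0.2241]
eef_rot: [0.659, 0.752, -0.002, 0.0]
ft_force: [0.1, -0.1, -0.4]
width: 0.0097
grip_force: 60.0
```

>>> move_arm(steps=[{"dx": 0,"dy": 0,"dz": -0.05,"spin": 0},{"dx": 0,"dy": 0,"dz": 0,"spin": 0}])

```text
time: 37.85
ee_pos: [0.5724, 0.0161, 0.2246]
eef_rot: [0.659, 0.752, -0.002, 0.001]
ft_force: [0.6, -0.7, -2.0]
width: 0.0092
grip_force: 60.0
```

>>> move_arm(steps=[{"dx": 0,"dy": 0,"dz": -0.05,"spin": 0},{"dx": 0,"dy": 0,"dz": 0,"spin": 0}])

```text
time: 38.05
ee_pos: [0.5724, 0.016, 0.2251]
eef_rot: [0.659, 0.752, -0.002, 0.001]
ft_force: [-1.1, 0.2, -2.1]
width: 0.0096
grip_force: 60.0
```

>>> move_arm(steps=[{"dx": 0,"dy": 0,"dz": -0.05,"spin": 0},{"dx": 0,"dy": 0,"dz": 0,"spin": 0}])

```text
time: 38.25
ee_pos: [0.5724, 0.016, 0.2256]
eef_rot: [0.659, 0.752, -0.002, 0.001]
ft_force: [0.3, 0.3, -0.5]
width: 0.0095
grip_force: 60.0
```

>>> move_arm(steps=[{"dx": 0,"dy": 0,"dz": -0.05,"spin": 0},{"dx": 0,"dy": 0,"dz": 0,"spin": 0}])

```text
time: 38.45
ee_pos: [0.5724, 0.0161, 0.226]
eef_rot: [0.659, 0.752, -0.002, 0.0]
ft_force: [0.3, -0.0, -1.4]
width: 0.0098
grip_force: 60.0
```

>>> move_arm(steps=[{"dx": 0,"dy": 0,"dz": -0.05,"spin": 0},{"dx": 0,"dy": 0,"dz": 0,"spin": 0}])

```text
time: 38.65
ee_pos: [0.5723, 0.0161, 0.2263]
eef_rot: [0.659, 0.752, -0.002, 0.001]
ft_force: [0.7, -0.2, -7.2]
width: 0.0095
grip_force: 60.0
```

>>> move_arm(steps=[{"dx": 0,"dy": 0,"dz": -0.04,"spin": 0},{"dx": 0,"dy": 0,"dz": 0,"spin": 0}])

```text
time: 38.85
ee_pos: [0.5722, 0.0161, 0.2265]
eef_rot: [0.659, 0.752, -0.002, 0.0]
ft_force: [1.4, -1.0, -13.1]
width: 0.0094
grip_force: 60.1
```

>>> move_arm(steps=[{"dx": 0,"dy": 0,"dz": 0.006,"spin": 0},{"dx": 0,"dy": 0,"dz": 0,"spin": 0},{"dx": 0,"dy": 0,"dz": 0,"spin": 0},{"dx": 0,"dy": 0,"dz": 0,"spin": 0},{"dx": 0,"dy": 0,"dz": 0,"spin": 0}])

```text
time: 39.35
ee_pos: [0.5722, 0.0161, 0.2266]
eef_rot: [0.659, 0.752, -0.002, 0.0]
ft_force: [2.4, -0.7, -17.0]
width: 0.01
grip_force: 60.1
```

```bash
ZP=12 python3 prof.py
```

```text
t 39.35 tcp [0.5722 0.0161 0.2266] yaw 97.54 z [-0.0024 -0.0037 -1.    ] F [  2.39  -0.7  -16.98] w 0.01 g 60.1
[-0.8817  0.5822  0.9924  1.8303 -0.5576  1.0426  0.4628]
grasp anchor mm [62.5 -0.7 42.6]
heel (x) z=plate [(np.float64(68.5), np.float64(15.0), 249), (np.float64(73.5), np.float64(15.0), 141), (np.float64(79.5), np.float64(15.0), -186), (np.float64(82.5), np.float64(15.0), 28)]
base end (x) z0 [(np.float64(80.5), np.float64(25.0), -165), (np.float64(83.0), np.float64(25.0), 33)]
tip (x) y15 [(np.float64(-31.0), np.float64(15.0), 146), (np.float64(-25.0), np.float64(15.0), -99)]
base start (x) y25 [(np.float64(-38.0), np.float64(25.0), 186)]
plate side (y) at x35 [(np.float64(35.0), np.float64(33.5), -188), (np.float64(35.0), np.float64(31.0), 193), (np.float64(35.0), np.float64(21.0), -243), (np.float64(35.0), np.float64(14.5), -165)]
at x5 [(np.float64(5.0), np.float64(33.5), -210), (np.float64(5.0), np.float64(31.0), 197), (np.float64(5.0), np.float64(21.0), -235), (np.float64(5.0), np.float64(8.0), -132)]
at x-10 [(np.float64(-10.0), np.float64(30.5), 188), (np.float64(-10.0), np.float64(27.5), 36), (np.float64(-10.0), np.float64(21.0), -229), (np.float64(-10.0), np.float64(9.0), 128)]
head rows: y at x0 z17.2 [(np.float64(0.0), np.float64(10.0), 128), (np.float64(0.0), np.float64(8.0), -229), (np.float64(0.0), np.float64(6.0), 109), (np.float64(0.0), np.float64(-3.5), -238)]
head x [(np.float64(-28.5), np.float64(3.0), 159), (np.float64(-23.0), np.float64(3.0), -133), (np.float64(20.5), np.float64(3.0), -143), (np.float64(22.0), np.float64(3.0), 140), (np.float64(24.5), np.float64(3.0), -181)]
```

>>> move_arm(steps=[{"dx": 0,"dy": 0,"dz": 0,"spin": 0},{"dx": 0,"dy": 0,"dz": 0,"spin": 0},{"dx": 0,"dy": 0,"dz": 0,"spin": 0},{"dx": 0,"dy": 0,"dz": 0,"spin": 0},{"dx": 0,"dy": 0,"dz": 0,"spin": 0},{"dx": 0,"dy": 0,"dz": 0,"spin": 0},{"dx": 0,"dy": 0,"dz": 0,"spin": 0},{"dx": 0,"dy": 0,"dz": 0,"spin": 0}])

```text
time: 40.2
ee_pos: [0.5722, 0.016, 0.2267]
eef_rot: [0.659, 0.752, -0.002, 0.0]
ft_force: [-0.2, -1.1, -21.0]
width: 0.0094
grip_force: 60.1
```

The force creeps upward because the controller integrates, so I'll ease off and settle at about 10 N.

>>> move_arm(steps=[{"dx": 0,"dy": 0,"dz": 0.04,"spin": 0},{"dx": 0,"dy": 0,"dz": 0,"spin": 0}])

```text
time: 40.4
ee_pos: [0.5723, 0.016, 0.2266]
eef_rot: [0.659, 0.752, -0.002, 0.0]
ft_force: [-1.5, -0.3, -17.2]
width: 0.0096
grip_force: 60.1
```

>>> move_arm(steps=[{"dx": 0,"dy": 0,"dz": 0,"spin": 0},{"dx": 0,"dy": 0,"dz": 0,"spin": 0}])

```text
time: 40.6
ee_pos: [0.5723, 0.016, 0.2266]
eef_rot: [0.659, 0.752, -0.002, 0.0]
ft_force: [-2.1, -0.4, -17.5]
width: 0.0097
grip_force: 60.1
```

>>> move_arm(steps=[{"dx": 0,"dy": 0,"dz": 0.03,"spin": 0},{"dx": 0,"dy": 0,"dz": 0,"spin": 0}])

```text
time: 40.8
ee_pos: [0.5723, 0.016, 0.2264]
eef_rot: [0.659, 0.752, -0.002, 0.0]
ft_force: [-3.3, 0.4, -12.4]
width: 0.0097
grip_force: 60.0
```

>>> move_arm(steps=[{"dx": 0,"dy": 0,"dz": 0,"spin": 0},{"dx": 0,"dy": 0,"dz": 0,"spin": 0}])

```text
time: 41.0
ee_pos: [0.5723, 0.016, 0.2264]
eef_rot: [0.659, 0.752, -0.002, 0.0]
ft_force: [-3.8, -0.8, -11.3]
width: 0.0096
grip_force: 60.0
```

Steady at about −11.5 N, which is roughly 10 N of pull. I'll hold for over a second.

>>> move_arm(steps=[{"dx": 0,"dy": 0,"dz": 0,"spin": 0},{"dx": 0,"dy": 0,"dz": 0,"spin": 0},{"dx": 0,"dy": 0,"dz": 0,"spin": 0},{"dx": 0,"dy": 0,"dz": 0,"spin": 0}])

```text
time: 41.4
ee_pos: [0.5724, 0.016, 0.2263]
eef_rot: [0.659, 0.752, -0.002, 0.0]
ft_force: [-5.3, 0.0, -9.7]
width: 0.0098
grip_force: 60.0
```

>>> move_arm(steps=[{"dx": 0,"dy": 0,"dz": -0.005,"spin": 0},{"dx": 0,"dy": 0,"dz": 0,"spin": 0},{"dx": 0,"dy": 0,"dz": 0,"spin": 0},{"dx": 0,"dy": 0,"dz": 0,"spin": 0}])

```text
time: 41.8
ee_pos: [0.5724, 0.016, 0.2263]
eef_rot: [0.659, 0.752, -0.002, 0.001]
ft_force: [-4.8, -0.1, -9.8]
width: 0.0095
grip_force: 60.0
```

>>> move_arm(steps=[{"dx": 0,"dy": 0,"dz": -0.005,"spin": 0},{"dx": 0,"dy": 0,"dz": 0,"spin": 0},{"dx": 0,"dy": 0,"dz": 0,"spin": 0},{"dx": 0,"dy": 0,"dz": 0,"spin": 0}])

```text
time: 42.2
ee_pos: [0.5724, 0.0161, 0.2263]
eef_rot: [0.659, 0.752, -0.002, 0.001]
ft_force: [-3.8, -0.5, -10.1]
width: 0.0095
grip_force: 60.0
```

>>> move_arm(steps=[{"dx": 0,"dy": 0,"dz": -0.012,"spin": 0},{"dx": 0,"dy": 0,"dz": 0,"spin": 0},{"dx": 0,"dy": 0,"dz": 0,"spin": 0}])

```text
time: 42.5
ee_pos: [0.5724, 0.0161, 0.2264]
eef_rot: [0.659, 0.752, -0.002, 0.001]
ft_force: [-4.2, -1.6, -12.9]
width: 0.0096
grip_force: 60.0
```

>>> move_arm(steps=[{"dx": 0,"dy": 0,"dz": 0,"spin": 0},{"dx": 0,"dy": 0,"dz": 0,"spin": 0},{"dx": 0,"dy": 0,"dz": 0,"spin": 0},{"dx": 0,"dy": 0,"dz": 0,"spin": 0},{"dx": 0,"dy": 0,"dz": 0,"spin": 0},{"dx": 0,"dy": 0,"dz": 0,"spin": 0}])

```text
time: 43.1
ee_pos: [0.5724, 0.016, 0.2264]
eef_rot: [0.659, 0.752, -0.002, 0.0]
ft_force: [-4.6, -1.5, -12.5]
width: 0.0094
grip_force: 60.0
```

>>> move_arm(steps=[{"dx": 0,"dy": 0,"dz": 0,"spin": 0},{"dx": 0,"dy": 0,"dz": 0,"spin": 0},{"dx": 0,"dy": 0,"dz": 0,"spin": 0},{"dx": 0,"dy": 0,"dz": 0,"spin": 0}])

```text
time: 43.5
ee_pos: [0.5724, 0.016, 0.2264]
eef_rot: [0.659, 0.752, -0.002, 0.0]
ft_force: [-4.5, -0.7, -12.7]
width: 0.0095
grip_force: 60.0
```

```bash
python3 st.py
```

```text
t 43.5 tcp [0.5724 0.016  0.2264] yaw 97.53 z [-0.0019 -0.0036 -1.    ] F [ -4.52  -0.66 -12.7 ] w 0.0095 g 60.0
[-0.8812  0.5826  0.9919  1.8303 -0.5582  1.0419  0.4632]
```

>>> move_arm(steps=[{"dx": 0,"dy": 0,"dz": 0.1,"spin": 0},{"dx": 0,"dy": 0,"dz": 0.2,"spin": 0},{"dx": 0,"dy": 0,"dz": 0.2,"spin": 0},{"dx": 0,"dy": 0,"dz": 0.15,"spin": 0},{"dx": 0,"dy": 0,"dz": 0.07,"spin": 0},{"dx": 0,"dy": 0,"dz": 0,"spin": 0},{"dx": 0,"dy": 0,"dz": 0,"spin": 0}])

```text
time: 44.2
ee_pos: [0.5725, 0.016, 0.2194]
eef_rot: [0.659, 0.752, -0.002, 0.001]
ft_force: [0.6, 0.4, -0.8]
width: 0.0095
grip_force: 60.0
```

>>> move_arm(steps=[{"dx": 0,"dy": 0,"dz": 0.03,"spin": 0},{"dx": 0,"dy": 0,"dz": 0.03,"spin": 0},{"dx": 0,"dy": 0,"dz": 0,"spin": 0}])

```text
time: 44.5
ee_pos: [0.5724, 0.016, 0.2186]
eef_rot: [0.659, 0.752, -0.002, 0.001]
ft_force: [0.5, 0.4, -1.8]
width: 0.0097
grip_force: 60.0
```

```bash
ZP=5 python3 prof.py
```

```text
t 44.5 tcp [0.5724 0.016  0.2186] yaw 97.54 z [-0.0018 -0.0036 -1.    ] F [ 0.52  0.41 -1.79] w 0.0097 g 60.0
[-0.8734  0.5927  0.9817  1.8349 -0.5684  1.0291  0.4699]
grasp anchor mm [62.7 -0.8 34.6]
heel (x) z=plate [(np.float64(68.5), np.float64(15.0), 253), (np.float64(73.5), np.float64(15.0), 143), (np.float64(80.5), np.float64(15.0), -152)]
base end (x) z0 [(np.float64(80.5), np.float64(25.0), -180)]
tip (x) y15 [(np.float64(-35.0), np.float64(15.0), 167), (np.float64(-25.0), np.float64(15.0), -74)]
base start (x) y25 [(np.float64(-38.0), np.float64(25.0), 178)]
plate side (y) at x35 [(np.float64(35.0), np.float64(32.0), -196), (np.float64(35.0), np.float64(29.0), 195), (np.float64(35.0), np.float64(25.5), 49), (np.float64(35.0), np.float64(21.0), -246), (np.float64(35.0), np.float64(14.5), -159)]
at x5 [(np.float64(5.0), np.float64(32.0), -202), (np.float64(5.0), np.float64(29.0), 193), (np.float64(5.0), np.float64(21.0), -237), (np.float64(5.0), np.float64(10.0), 139)]
at x-10 [(np.float64(-10.0), np.float64(38.0), 123), (np.float64(-10.0), np.float64(29.0), 189), (np.float64(-10.0), np.float64(21.0), -228), (np.float64(-10.0), np.float64(10.0), 134)]
head rows: y at x0 z17.2 [(np.float64(0.0), np.float64(8.5), -236), (np.float64(0.0), np.float64(6.0), 102), (np.float64(0.0), np.float64(0.5), -228)]
head x [(np.float64(-28.0), np.float64(3.0), 180), (np.float64(-23.0), np.float64(3.0), -149), (np.float64(20.5), np.float64(3.0), -180), (np.float64(23.0), np.float64(3.0), 181), (np.float64(26.0), np.float64(3.0), -170)]
```

>>> move_arm(steps=[{"dx": 0,"dy": 0,"dz": 0.03,"spin": 0},{"dx": 0,"dy": 0,"dz": 0,"spin": 0},{"dx": 0,"dy": 0,"dz": 0,"spin": 0}])

```text
time: 44.85
ee_pos: [0.5724, 0.016, 0.2183]
eef_rot: [0.659, 0.752, -0.002, 0.0]
ft_force: [-0.2, 0.2, -0.9]
width: 0.0094
grip_force: 60.0
```

>>> move_arm(steps=[{"dx": 0,"dy": 0,"dz": 0.03,"spin": 0},{"dx": 0,"dy": 0,"dz": 0,"spin": 0},{"dx": 0,"dy": 0,"dz": 0,"spin": 0}])

```text
time: 45.15
ee_pos: [0.5724, 0.016, 0.2182]
eef_rot: [0.659, 0.752, -0.002, 0.0]
ft_force: [-1.0, 1.5, 1.9]
width: 0.009
grip_force: 60.0
```

>>> move_arm(steps=[{"dx": 0,"dy": 0,"dz": 0.02,"spin": 0},{"dx": 0,"dy": 0,"dz": 0,"spin": 0},{"dx": 0,"dy": 0,"dz": 0,"spin": 0}])

```text
time: 45.45
ee_pos: [0.5724, 0.0159, 0.2182]
eef_rot: [0.659, 0.752, -0.002, 0.0]
ft_force: [-1.9, 0.7, 4.7]
width: 0.0097
grip_force: 60.0
```

>>> move_arm(steps=[{"dx": 0,"dy": 0,"dz": -0.02,"spin": 0},{"dx": 0,"dy": 0,"dz": 0,"spin": 0},{"dx": 0,"dy": 0,"dz": 0,"spin": 0}], squeeze=5)

```text
time: 45.75
ee_pos: [0.5724, 0.016, 0.2181]
eef_rot: [0.659, 0.752, -0.002, 0.001]
ft_force: [-0.6, 0.2, 3.6]
width: 0.0102
grip_force: 5.0
```

>>> move_arm(steps=[{"dx": 0,"dy": 0,"dz": 0,"spin": 0},{"dx": 0,"dy": 0,"dz": 0,"spin": 0},{"dx": 0,"dy": 0,"dz": 0,"spin": 0},{"dx": 0,"dy": 0,"dz": 0,"spin": 0},{"dx": 0,"dy": 0,"dz": -1,"spin": 0},{"dx": 0,"dy": 0,"dz": -2,"spin": 0},{"dx": 0,"dy": 0,"dz": -3,"spin": 0},{"dx": 0,"dy": 0,"dz": -3,"spin": 0},{"dx": 0,"dy": 0,"dz": 0,"spin": 0},{"dx": 0,"dy": 0,"dz": 0,"spin": 0}], claw=3.5)

```text
time: 46.75
ee_pos: [0.5727, 0.0164, 0.3089]
eef_rot: [0.659, 0.752, -0.001, 0.001]
ft_force: [0.0, -0.8, -0.1]
width: 0.0348
grip_force: 0.0
```

```bash
ZP=4 python3 prof.py
```

```text
t 46.75 tcp [0.5727 0.0164 0.3089] yaw 97.54 z [-5.0e-04 -2.9e-03 -1.0e+00] F [ 0.04 -0.84 -0.08] w 0.0348 g 0.0
[-0.9589  0.4829  1.09    1.7641 -0.4583  1.1797  0.3973]
grasp anchor mm [ 63.3  -0.4 124.9]
heel (x) z=plate [(np.float64(68.0), np.float64(15.0), 216), (np.float64(74.0), np.float64(15.0), 128), (np.float64(80.5), np.float64(15.0), -169)]
base end (x) z0 [(np.float64(80.5), np.float64(25.0), -181)]
tip (x) y15 [(np.float64(-36.0), np.float64(15.0), 158), (np.float64(-30.0), np.float64(15.0), -75)]
base start (x) y25 [(np.float64(-38.0), np.float64(25.0), 159)]
plate side (y) at x35 [(np.float64(35.0), np.float64(30.5), -115), (np.float64(35.0), np.float64(28.5), 129), (np.float64(35.0), np.float64(21.0), -159), (np.float64(35.0), np.float64(14.5), -130)]
at x5 [(np.float64(5.0), np.float64(30.5), -125), (np.float64(5.0), np.float64(28.0), 142), (np.float64(5.0), np.float64(24.5), 37), (np.float64(5.0), np.float64(21.0), -144), (np.float64(5.0), np.float64(9.0), 132)]
at x-10 [(np.float64(-10.0), np.float64(35.5), 108), (np.float64(-10.0), np.float64(28.0), 174), (np.float64(-10.0), np.float64(21.0), -144), (np.float64(-10.0), np.float64(9.0), 134)]
head rows: y at x0 z17.2 [(np.float64(0.0), np.float64(8.0), -189), (np.float64(0.0), np.float64(5.5), 52), (np.float64(0.0), np.float64(-7.0), -85), (np.float64(0.0), np.float64(-10.5), 117)]
head x [(np.float64(-31.5), np.float64(3.0), 176), (np.float64(-23.0), np.float64(3.0), -114), (np.float64(20.0), np.float64(3.0), -82), (np.float64(22.0), np.float64(3.0), 110), (np.float64(25.5), np.float64(3.0), -156)]
```

```bash
cat > p2.py <<'E'
import io,contextlib
with contextlib.redirect_stdout(io.StringIO()):
    from prof import *
print('grasp',(Q@(s['ee_pos']+R@[0,0,L]-O)*1000).round(1))
for y in(17,13,-13,-17): print(y,'tip',line((-34,y),(-14,y),4),'heel',line((66,y),(79,y),4))
for y in(8,4,0,-4,-8): print(y,'eye/stem',line((-38,y),(38,y),4))
im8=c['img']; hsv=cv2.cvtColor(im8,cv2.COLOR_RGB2HSV); m=cv2.inRange(hsv,(18,110,120),(34,255,255)); n,l,st,ce=cv2.connectedComponentsWithStats(m); i=1+np.argmax(st[1:,4]); b=st[i]; print('brass box x,y',((ray(c,[[b[0]-.5,b[1]+b[3]/2],[b[0]+b[2]-.5,b[1]+b[3]/2],[b[0]+b[2]/2,b[1]-.5],[b[0]+b[2]/2,b[1]+b[3]-.5]],.0372)-O)@Q.T*1000).round(1)[:,:2].tolist())
im=im8.astype(int); bl=((im[:,:,2]-im[:,:,0]>60)&(im[:,:,2]>140)).astype(np.uint8); n,l,st,ce=cv2.connectedComponentsWithStats(bl); P=proj(c,np.array([[.064,0,.054]])@Q+O)[0].astype(int); i=l[P[1],P[0]]; b=st[i]; print('fin top',b,((ray(c,[[b[0]-.5,b[1]+b[3]/2],[b[0]+b[2]-.5,b[1]+b[3]/2],[b[0]+b[2]/2,b[1]-.5],[b[0]+b[2]/2,b[1]+b[3]-.5]],.074)-O)@Q.T*1000).round(1)[:,:2].tolist())
E
ZP=4 python3 p2.py
```

```text
grasp [ 62.8  -0.3 124. ]
17 tip [(np.float64(-31.0), np.float64(17.0), -234), (np.float64(-25.5), np.float64(17.0), 149)] heel [(np.float64(68.5), np.float64(17.0), 117), (np.float64(75.0), np.float64(17.0), 150)]
13 tip [(np.float64(-25.0), np.float64(13.0), -106)] heel [(np.float64(69.0), np.float64(13.0), 228), (np.float64(74.0), np.float64(13.0), 115)]
-13 tip [(np.float64(-24.5), np.float64(-13.0), -106)] heel [(np.float64(69.5), np.float64(-13.0), 154), (np.float64(73.5), np.float64(-13.0), 110)]
-17 tip [(np.float64(-30.5), np.float64(-17.0), -249), (np.float64(-25.5), np.float64(-17.0), 171)] heel [(np.float64(69.5), np.float64(-17.0), 162), (np.float64(73.0), np.float64(-17.0), -104), (np.float64(75.5), np.float64(-17.0), 228)]
8 eye/stem [(np.float64(-36.0), np.float64(8.0), 173), (np.float64(-25.0), np.float64(8.0), -98), (np.float64(-16.0), np.float64(8.0), 190), (np.float64(-5.5), np.float64(8.0), 34), (np.float64(12.0), np.float64(8.0), 41), (np.float64(16.0), np.float64(8.0), -119), (np.float64(23.5), np.float64(8.0), -131)]
4 eye/stem [(np.float64(-36.5), np.float64(
[... 509 characters left out ...]
), np.float64(0.0), 142), (np.float64(23.5), np.float64(0.0), -152)]
-4 eye/stem [(np.float64(-36.5), np.float64(-4.0), 174), (np.float64(-26.5), np.float64(-4.0), -123), (np.float64(18.0), np.float64(-4.0), -84), (np.float64(20.0), np.float64(-4.0), 116), (np.float64(23.5), np.float64(-4.0), -162)]
-8 eye/stem [(np.float64(-36.0), np.float64(-8.0), 189), (np.float64(-27.0), np.float64(-8.0), -127), (np.float64(18.0), np.float64(-8.0), -57), (np.float64(20.0), np.float64(-8.0), 99), (np.float64(23.5), np.float64(-8.0), -163)]
brass box x,y [[-58.7, -140.5], [258.8, -142.8], [98.6, -127.5], [99.4, -150.3]]
fin top [314 190  12  41 489] [[58.7, -0.0], [68.4, -0.0], [64.0, 17.7], [63.9, -17.7]]
```

The eye edges (−15.7 and +16.0) sit evenly about the stem (−3 to +3), and the plate is flat and released. I'm handing in.

```bash
python3 -c "
from h import *
print(job.close_job())"
```

```text
the job is handed in; nothing more can be done
None
```

The blue badge is on the stud, flat on the base and centred to within about 0.5 mm by the camera, with its fin away from the robot. I proved it caught with a level pull of about 11 N held for 1 s, laid it flat again, let go and handed the job in at about 47 s; the pull peaked at about 20 N (under the 25 N limit) before I eased it back.

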